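Make up and stamp a batch of drive bars

ROBOT

A 6-joint arm with a two-finger parallel gripper is mounted at the origin on the work surface. World frame = base frame: x ahead of the robot, y to its left, z up, the work surface at z = 0. Lengths are in mm, angles in rad, forces in N, time in s.
With the tool pointing down it reaches from about 350 to 775 mm from the base axis. Payload 7.3 kg.
Tool frame: the origin (TCP) lies midway between the tips of the shut fingers; the grasp point (between the pads) lies 19 mm behind it (env.grasp_offset is the distance from the TCP to the grasp point, in mm); x points along the fingers, y is the direction in which the jaws open and shut, and the axes are right-handed (so a half turn about x gives the same grasp; the last joint's range is limited). The gripper opens to 92 mm and grips with 3 to 60 N. Pads are 19 mm wide; open, the fingers measure 130 mm over their backs; the gripper's body (75 mm by 190 mm) begins 47 mm behind the grasp point.
Start: joints at [0.963, 0.342, 1.524, -0, 1.275, -0.146], TCP at [233.908, 470.034, 226.741] pointing down, gripper open.
Joint ranges: [-2.53, 2.53], [-0.77, 2.02], [0.04, 2.7], [-1, 4.14], [0.28, 2.66], [-3.11, 3.11]. Speed limits (rad/s): [2.57, 2.57, 3.14, 3.14, 3.14, 3.14].

INTERFACE

Orientations are given as a unit quaternion [x, y, z, w].
In Python, from bench import env gives the robot as it stands.
- The arm moves only by the tool step_arm, never from a script. Its argument "commands" is a list of rows, each an object with "offset": the shift along the tool's x, y, z scaled (see below), a list of three; "dr": the turn, a rotation vector about the tool's x, y, z scaled (see below), a list of three. A call has exactly 5 rows; each row shifts and turns the pose as measured when the row begins, along the tool's axes as they then stand; what a row does not reach is not made up. The controller multiplies each number of a shift by 80 mm and each number of a turn by 60 degrees. A row lasts 1/12 s, in which the tool goes at most 41.7 mm and 7.16 degrees, less where a joint would pass 70% of its speed; a pose out of reach is approached as far as the arm can. A call with a number of a shift or a turn outside -1 to 1 is refused whole. A call with a gripper value outside its range is refused whole. "claw" is the opening, from -1 (shut) to 1 (fully open), set as the call begins (left out, the last holds). The fingers move at their own pace and stop on an object; "grip_force" is the grip in N (left out, the last holds). Time passes only in rows, so rows that do not move let the fingers close, or fill a call up. It gives the time, the measured TCP pose, the force and the opening at its end, in the units of the state.
- env.sense(): the state, without advancing time (a new reading comes with each control period).
- env.camera(name): name is "side" or "top" or "wrist"; returns the picture (480x640x3 uint8, red, green, blue); there is no depth.
- env.calibration(name): a dict with "vertical_fov" (degrees; the focal length in pixels is half the picture's height over the tangent of half this angle, whatever the lens; pixels are square), "cx", "cy" (the principal point, pixels), "view" (4x4, takes a point from world to camera coordinates). Camera axes: x right, y up, looking along -z (the intrinsics and any distortion apply to the point x, -y, -z); pixel columns grow to the right and rows downward; lengths in mm; the calibration is good to about 2 mm. A picture is of the moment at which its call begins: read the wrist's pose just before it. calibration takes no time and is no camera call; for the wrist camera it gives the pose at the moment of the call.
- env.sign_off(): hands the job in, once; it reports no verdict.
Trained networks look in the newest picture that a camera, given by its name, has taken for a name from the list of things; names that differ only in an ending like _2 or _b are one class to them, and where a whole thing is asked for, a point or a joint stands for the part that bears it (a point fixed in the world has none). Each returns a list of dicts, best first, with "p" (0 to 1); they miss things now and then, are a little off and sometimes report something else, mostly with a low value. They report only what shows in the picture. A call takes as long as a camera call. They do not tell look-alikes from the thing itself.
- env.regions_of(camera, thing): "mask" (480x640 bool, what is visible of it).
- env.place_of(camera, thing): "centre" ([x, y, z] in mm, in the coordinates of the camera as it stood for that picture, good to about 4 mm: a listed point, or the origin of a listed thing).
The state is a dict: "time_s": time; "joints": joint angles; "dq": joint speeds; "tau": joint torques, N m; "position": TCP position; "tool_rot": TCP orientation; "ft_force": force on the tool from outside, world axes, zero at the start; "torque": the same for the moment, N m; "finger_gap": finger opening in mm.
Only numpy, scipy, OpenCV 4.12 (cv2) and the standard library are available. Lean on these libraries where they do the work, as an engineer would, in place of code of your own. Each camera call takes 0.05 s, during which the arm holds its last target. There are 200 camera calls.

TASK

Stand every loose square bar upright in the holder block, each in a well of its own and down on the well's floor. When all of them stand, stamp the batch card: take the palm mallet and drive the press's sprung pin fully down with it. Then stand the mallet upright in the middle of the yellow coaster, leaving the bars in their wells and the other things on the table where they are.

Things in the scene. Friction and masses are not known exactly. Their poses are not given: they have to be found in the camera images.
- bar0_mid (a point): loose dark square steel tube bar with two bright bands near each end, 140 mm long (its own x), 22 x 22 mm section, about 0.16 kg, lying flat on the table at the start; the point is its centre (11 mm above the table when lying). Both ends are alike. Absent in some starts.
- bar1_mid (a point): loose dark square steel tube bar with two bright bands near each end, 140 mm long (its own x), 22 x 22 mm section, about 0.16 kg, lying flat on the table at the start; the point is its centre (11 mm above the table when lying). Both ends are alike. Absent in some starts.
- bar2_mid (a point): loose dark square steel tube bar with two bright bands near each end, 140 mm long (its own x), 22 x 22 mm section, about 0.16 kg, lying flat on the table at the start; the point is its centre (11 mm above the table when lying). Both ends are alike. Absent in some starts.
- bar3_mid (a point): loose dark square steel tube bar with two bright bands near each end, 140 mm long (its own x), 22 x 22 mm section, about 0.16 kg, lying flat on the table at the start; the point is its centre (11 mm above the table when lying). Both ends are alike. Absent in some starts.
- holder: fixed grey plastic holder block 136 x 136 mm, 80 mm tall, open wells in its top; origin at the centre of its underside, z up. Four square wells, each 38 x 38 mm wide and 70 mm deep (floor 10 mm above the table), sides along the holder's x and y, centres at x = +-30 mm, y = +-30 mm in its frame. A well takes one bar; a bar standing in it has its centre 80 mm and its top 150 mm above the table and may lean up to about 15 degrees.
- press: fixed grey date press: base plate 120 x 110 mm, 14 mm thick, origin at the centre of its underside; a round post of 52 mm diameter and 64 mm height stands 20 mm along its own +x from the origin, with a 38 mm collar to 70 mm and the sprung steel pin out of its top; a paper card lies on the base plate on the -x side
- pin_top (a point): centre of the flat round head (32 mm diameter) of the press's sprung pin, 100 mm above the table when up; moves with the pin
- pin (a joint): how far the sprung pin is pressed down, m: 0 up, 0.014 fully down; the spring takes 4 N at the start of travel and 11 N fully down, and brings the pin up again
- mallet_mid (a point): loose palm mallet, 130 mm tall, standing upright on its head: black cylindrical plastic head 58 mm in diameter and 50 mm tall below, round wooden handle 28 mm in diameter and 80 mm tall above it; about 0.3 kg; the point is on its axis, half-way up (65 mm above its striking face, 65 mm below the handle's top); z along the handle, up. It strikes with the flat underside of the head.
- coaster_top (a point): centre of the top of the fixed round yellow coaster, 110 mm in diameter, 8 mm thick, flat on the table; the point is 8 mm above the table
- faceplate: bystander: flat chrome drive faceplate 45 x 150 mm, 6 mm thick; origin under its centre
- shroud: bystander: square grey plastic fan shroud 120 x 120 mm, 35 mm tall; origin under its centre
- tape: bystander: roll of brown tape 90 mm in diameter, 24 mm tall; origin under its centre
- screwjar: bystander: jar 64 mm in diameter, 85 mm tall; origin under its centre
Mind the look-alikes: they are no part of the job. What is shaped like the part that bears bar3_mid but turquoise is not meant.

How it is judged (in metres and radians):
On the way, in this order (a step that is already met when the one before it is completed fails the run):
1. every bar present stands in a well of the holder (x of bar0_mid in the frame of holder between -0.055 and 0.055 m and y of bar0_mid in the frame of holder between -0.055 and 0.055 m and z of bar0_mid in the frame of holder between 0.06 and 0.092 m and angle between the x axis of each of bar0_mid, bar1_mid, bar2_mid, bar3_mid and the z axis of holder, either way round below 0.45 rad and linear speed of each of bar0, bar1, bar2, bar3 below 0.03 m/s and x of bar1_mid in the frame of holder between -0.055 and 0.055 m and y of bar1_mid in the frame of holder between -0.055 and 0.055 m and z of bar1_mid in the frame of holder between 0.06 and 0.092 m and x of bar2_mid in the frame of holder between -0.055 and 0.055 m and y of bar2_mid in the frame of holder between -0.055 and 0.055 m and z of bar2_mid in the frame of holder between 0.06 and 0.092 m and x of bar3_mid in the frame of holder between -0.055 and 0.055 m and y of bar3_mid in the frame of holder between -0.055 and 0.055 m and z of bar3_mid in the frame of holder between 0.06 and 0.092 m), for 0.2 s.
2. with all bars standing, the pin is driven down by the mallet (all of step 1 and value of joint pin above 0.0115 m and contact force between mallet and pin above 1 N).
At the end, for the whole second after the job is handed in: every bar present stands at rest in a well, foot on its floor (centre 60-92 mm above the holder's underside, within 0.45 rad of upright); the mallet stands at rest, upright within 0.1 rad, on the coaster, its axis within 30 mm of the centre; the pin is up again (all of step 1 and horizontal distance between mallet_mid and coaster_top below 0.03 m and angle between mallet_mid's own z axis and vertical below 0.1 rad and z of mallet_mid in the frame of coaster_top between 0.058 and 0.071 m and linear speed of mallet below 0.02 m/s and value of joint pin below 0.003 m); the robot touches nothing.
It fails at once if the pin is pressed with the fingers (contact force between the fingers and pin above 3 N).
It fails at once if a bystander is pushed more than 40 mm from its place (distance of any of faceplate, shroud, tape, screwjar from where it was at the start of the episode above 0.04 m).
Of bar0, bar1, bar2, bar3 only 3 to 4 are there at a start; the rules pass over those that are not, and their reading is None.
At some moment in a run one of bar0, bar1, bar2, bar3 may be knocked a few centimetres aside while the robot is not near it.
It also fails if it takes over 210 s, if anything falls off the work surface, if the arm or the gripper's body presses on something with over 40 N, if the wrist force passes 120 N, or if a joint passes its speed limit or range.

## Working session

There is one attempt and no reset: what is moved stays moved. The work goes in short steps, Python scripts to look and compute and a tool call to move; the robot and the scene stay as the last step left them, time stands still between calls to the robot, and variables do not carry over. Pictures are saved under pics/ and viewed, about 12 in all and at most 16, crops included, and the job is handed in when it is done.

Besides the shell and the picture viewer there is one more tool, called after ">>>" in YAML: its name, and indented under it one key for each argument. step_arm: Moves the arm, as the interface text tells. Its arguments: {"type":"object","properties":{"commands":{"type":"array"},"claw":{"type":"number"},"grip_force":{"type":"number"}},"required":["commands"]}

```bash
ls; mkdir -p pics
cat > h.py <<'E'
import numpy as np, cv2
from bench import env
from scipy.spatial.transform import Rotation as R
def cal(n):
    c=env.calibration(n); f=240/np.tan(np.radians(c["vertical_fov"])/2); return f,c["cx"],c["cy"],np.array(c["view"]),c
def toworld(n,p,V=None):
    V=cal(n)[3] if V is None else V
    return (np.linalg.inv(V)@np.r_[p,1])[:3]
def pix2w(n,u,v,z,V=None):
    f,cx,cy,V0,_=cal(n); V=V0 if V is None else V
    d=V[:3,:3].T@np.array([(u-cx)/f,-(v-cy)/f,-1]); o=-V[:3,:3].T@V[:3,3]
    return o+d*(z-o[2])/d[2]
def w2pix(n,p,V=None):
    f,cx,cy,V0,_=cal(n); V=V0 if V is None else V
    q=V@np.r_[p,1]; return cx+f*q[0]/-q[2], cy-f*q[1]/-q[2]
def shot(n,name):
    im=env.camera(n); cv2.imwrite(f"pics/{name}.png",im[:,:,::-1]); return im
E
python3 - <<'E'
from h import *
s=env.sense(); print({k:np.round(v,3) for k,v in s.items()}, env.grasp_offset)
for n in("top","side","wrist"):
    c=env.calibration(n); print(n,{k:(np.round(v,2).tolist()) for k,v in c.items()})
    shot(n,n+"0")
for n in("top","side"):
  for t in "bar0_mid holder press pin_top mallet_mid coaster_top faceplate shroud tape screwjar".split():
    print(n,t,[(round(r["p"],2),toworld(n,r["centre"]).round().tolist()) for r in env.place_of(n,t)])
E
```

```text
pics
{'time_s': np.float64(0.0), 'joints': array([ 0.963,  0.343,  1.525,  0.   ,  1.275, -0.146]), 'dq': array([ 0.001, -0.001, -0.001,  0.   ,  0.001, -0.   ]), 'tau': array([-1.0000e-03, -4.3124e+01, -2.4422e+01,  7.2000e-02,  5.6000e-02,
       -0.0000e+00]), 'position': array([233.66 , 469.687, 226.049]), 'tool_rot': array([ 0.161,  0.689, -0.162,  0.688]), 'ft_force': array([ 0.01 , -0.5  ,  0.259]), 'torque': array([-0.029, -0.026,  0.032]), 'finger_gap': np.float64(91.787)} 18.8
top {'vertical_fov': 49.31, 'cx': 324.17, 'cy': 242.47, 'view': [[0.02, -1.0, 0.01, -17.7], [1.0, 0.02, 0.09, -573.81], [-0.09, 0.01, 1.0, -1549.56], [0.0, 0.0, 0.0, 1.0]]}
side {'vertical_fov': 43.07, 'cx': 305.22, 'cy': 250.18, 'view': [[0.83, -0.56, 0.0, -478.96], [0.26, 0.39, 0.88, -258.97], [-0.49, -0.73, 0.47, -1285.6], [0.0, 0.0, 0.0, 1.0]]}
wrist {'vertical_fov': 68.62, 'cx': 315.51, 'cy': 237.68, 'view': [[0.44, 0.9, -0.0, -523.9], [-0.87, 0.43, -0.25, 32.21], [-0.22, 0.11, 0.97, -390.86], [0.0, 0.0, 0.0, 1.0]]}
top bar0_mid [(0.65, [556.0, 319.0, 16.0])]
top holder [(0.84, [580.0, -312.0, 2.
[... 203 characters left out ...]
.0])]
top faceplate [(0.81, [763.0, -35.0, 2.0])]
top shroud [(0.56, [592.0, 496.0, 0.0])]
top tape [(0.78, [430.0, 1.0, 2.0]), (0.51, [763.0, -33.0, 5.0])]
top screwjar [(0.96, [532.0, -508.0, 0.0])]
side bar0_mid [(0.71, [555.0, 312.0, 9.0]), (0.57, [595.0, 500.0, 2.0]), (0.45, [579.0, -307.0, -2.0])]
side holder [(0.71, [584.0, -308.0, 3.0])]
side press [(0.83, [611.0, -27.0, 4.0])]
side pin_top [(0.56, [628.0, -32.0, 101.0])]
side mallet_mid [(0.8, [407.0, -313.0, 67.0])]
side coaster_top [(0.95, [415.0, -126.0, 10.0])]
side faceplate []
side shroud [(0.9, [595.0, 503.0, 3.0])]
side tape [(0.86, [429.0, 5.0, 1.0])]
side screwjar [(0.75, [592.0, 501.0, 2.0]), (0.59, [531.0, -508.0, 3.0])]
```

Run:
```python
from h import *
for n in("top","side"):
  for i in range(4):
    print(n,i,[(round(r["p"],2),toworld(n,r["centre"]).round().tolist()) for r in env.place_of(n,f"bar{i}_mid")])
```

```text
top 0 [(0.65, [556.0, 319.0, 16.0])]
top 1 [(0.6, [579.0, 181.0, 9.0])]
top 2 [(0.6, [431.0, 2.0, -2.0])]
top 3 [(0.93, [368.0, 496.0, 13.0]), (0.89, [410.0, 344.0, 12.0]), (0.73, [373.0, 208.0, 12.0])]
side 0 [(0.71, [555.0, 312.0, 9.0]), (0.57, [595.0, 500.0, 2.0]), (0.45, [579.0, -307.0, -2.0])]
side 1 [(0.92, [577.0, 182.0, 10.0]), (0.7, [590.0, 499.0, 1.0])]
side 2 [(0.53, [610.0, -26.0, 2.0])]
side 3 [(0.95, [407.0, 344.0, 11.0]), (0.56, [369.0, 212.0, 17.0])]
```

View pics/top0.png

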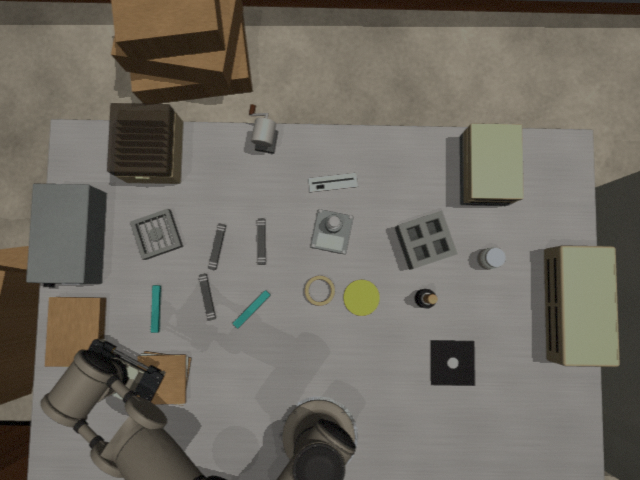

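View pics/side0.png

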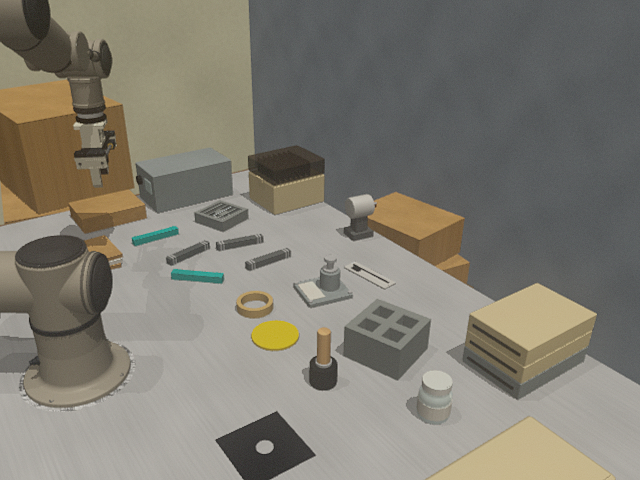

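```bash
cat >> h.py <<'E'
def axis_of(n,mask,z,V=None):
    "centre, length, width, direction angle (deg, world) of a mask laid on plane z"
    ys,xs=np.nonzero(mask); P=np.array([pix2w(n,u,v,z,V)[:2] for u,v in zip(xs,ys)],np.float32)
    (c,wh,a)=cv2.minAreaRect(P)
    if wh[0]<wh[1]: a+=90
    return np.round(c,1),np.round(sorted(wh),0),round((a+90)%180-90,1)
def T(s=None):
    s=s or env.sense(); return np.array(s["position"]),R.from_quat(s["tool_rot"])
def st():
    s=env.sense(); p,r=T(s); M=r.as_matrix()
    open("log.txt","a").write(repr([list(map(float,s["joints"])),p.tolist(),list(map(float,s["tool_rot"]))])+"\n")
    print("t",round(float(s["time_s"]),2),"q",np.round(s["joints"],2),"p",p.round(1),"x",M[:,0].round(3),"y",M[:,1].round(3),"gap",round(float(s["finger_gap"]),1),"F",np.round(s["ft_force"],1))
def go(d_world):
    "shift in tool axes, in units of 80 mm (total)"
    return (T()[1].inv().apply(d_world)/80).round(3)
E
python3 - <<'E'
from h import *
im=env.camera("top")
for t,z in (("bar0_mid",11),("bar1_mid",11),("bar3_mid",11),("holder",80),("press",7),("coaster_top",8)):
    for r in env.regions_of("top",t): print(t,round(r["p"],2),r["mask"].sum(),*axis_of("top",r["mask"],z))
st()
a=im[225:335,140:285,::-1]; cv2.imwrite("pics/c1.png",cv2.resize(a,None,fx=5,fy=5,interpolation=cv2.INTER_CUBIC))
s=env.sense(); j=s["joints"]
for sg in(1,-1):
  q=R.from_euler("Z",j[0])*R.from_euler("Y",j[1]+j[2])*R.from_euler("Z",sg*j[3])*R.from_euler("Y",j[4])*R.from_euler("Z",sg*j[5])
  print(q.as_matrix().round(3).tolist(), T()[1].as_matrix().round(3).tolist())
E
```

```text
bar0_mid 0.69 367 [560.3 314.2] [ 27. 137.] -10.7
bar1_mid 0.8 367 [577.1 181.6] [ 21. 141.] 1.5
bar1_mid 0.64 434 [406.2 340.6] [ 29. 143.] 14.2
bar3_mid 0.91 413 [407.2 339.8] [ 27. 142.] 13.4
bar3_mid 0.79 465 [368.9 493.2] [ 30. 146.] 1.0
bar3_mid 0.63 311 [372.2 205.3] [ 22. 139.] -42.6
bar3_mid 0.59 354 [ 412.  -319.1] [54. 67.] -89.2
bar3_mid 0.26 259 [429.8   3. ] [81. 88.] -89.2
holder 0.67 2355 [ 581.9 -303.5] [135. 151.] -70.8
holder 0.22 554 [ 528.6 -492.4] [64. 88.] -89.1
press 0.6 1416 [611.5 -32.3] [112. 125.] -9.4
coaster_top 0.63 1082 [ 412.2 -125.8] [108. 109.] -89.3
t 1.9 q [ 0.96  0.34  1.52 -0.    1.28 -0.15] p [233.9 470.  226.7] x [ 0.  0. -1.] y [0.445 0.895 0.   ] gap 91.8 F [-0.5 -0.  -0.3]
[[-0.445, -0.895, 0.0], [-0.895, 0.445, 0.0], [-0.0, -0.0, -1.0]] [[0.0, 0.445, 0.895], [0.0, 0.895, -0.445], [-1.0, 0.0, 0.0]]
[[-0.684, -0.729, 0.0], [-0.729, 0.684, 0.0], [-0.0, 0.0, -1.0]] [[0.0, 0.445, 0.895], [0.0, 0.895, -0.445], [-1.0, 0.0, 0.0]]
```

View pics/c1.png

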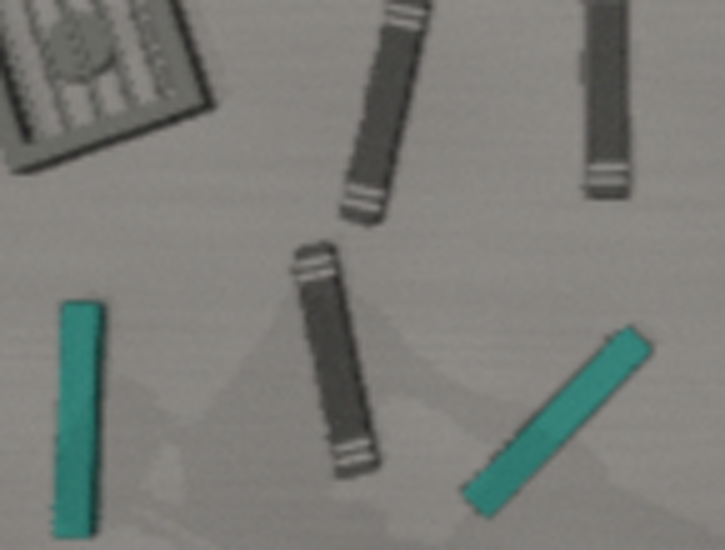

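>>> step_arm:
  commands:
    - {"offset": [0.04,-0.09,0.52],"dr": [0,0,0]}
    - {"offset": [0.04,-0.09,0.52],"dr": [0,0,0]}
    - {"offset": [0.04,-0.09,0.52],"dr": [0,0,0]}
    - {"offset": [0.04,-0.09,0.52],"dr": [0,0,0]}
    - {"offset": [0.04,-0.09,0.52],"dr": [0,0,0]}

```text
time_s: 2.32
position: [400.5, 349.9, 211.3]
tool_rot: [0.158, 0.69, -0.155, 0.689]
ft_force: [1.1, 0.3, 0.2]
finger_gap: 92.0
```

>>> step_arm:
  commands:
    - {"offset": [0,0,0],"dr": [-0.117,0,0]}
    - {"offset": [0,0,0],"dr": [-0.117,0,0]}
    - {"offset": [0,0,0],"dr": [-0.117,0,0]}
    - {"offset": [0,0,0],"dr": [-0.117,0,0]}
    - {"offset": [0,0,0],"dr": [-0.117,0,0]}

```text
time_s: 2.73
position: [409.3, 342.2, 209.8]
tool_rot: [-0.06, 0.704, 0.062, 0.705]
ft_force: [-0.6, 0.4, -0.7]
finger_gap: 91.8
```

```bash
python3 -c "from h import *;st();shot('wrist','w1')"
```

```text
t 2.73 q [ 0.55  0.37  1.53  0.    1.24 -1.19] p [409.3 342.2 209.8] x [ 0.001  0.002 -1.   ] y [-0.172  0.985  0.002] gap 91.8 F [-0.6  0.4 -0.7]
```

>>> step_arm:
  commands:
    - {"offset": [0,0,0],"dr": [0,0.1,0]}
    - {"offset": [0,0,0],"dr": [0,0.1,0]}
    - {"offset": [0,0,0],"dr": [0,0.1,0]}
    - {"offset": [0,0,0],"dr": [0,0.1,0]}
    - {"offset": [0,0,0],"dr": [0,0.1,0]}

```text
time_s: 3.2
position: [405.7, 342.9, 214.7]
tool_rot: [-0.075, 0.866, 0.043, 0.493]
ft_force: [-0.5, 1.2, -0.6]
finger_gap: 91.7
```

```bash
python3 -c "from h import *;st()"
```

```text
t 3.2 q [ 0.47  0.67  1.14  0.16  1.85 -1.27] p [405.7 342.9 214.7] x [-0.503 -0.087 -0.86 ] y [-0.173  0.985  0.001] gap 91.7 F [-0.5  1.2 -0.6]
```

>>> step_arm:
  commands:
    - {"offset": [0,0,0],"dr": [0,0,0.1]}
    - {"offset": [0,0,0],"dr": [0,0,0.1]}
    - {"offset": [0,0,0],"dr": [0,0,0.1]}
    - {"offset": [0,0,0],"dr": [0,0,0.1]}
    - {"offset": [0,0,0],"dr": [0,0,0.1]}

```text
time_s: 3.62
position: [408.8, 347.1, 205.7]
tool_rot: [0.162, 0.859, 0.164, 0.457]
ft_force: [0.1, 0.1, -0.7]
finger_gap: 91.7
```

```bash
python3 -c "from h import *;st()"
```

```text
t 3.62 q [ 0.23  0.6   1.41  0.57  1.64 -1.46] p [408.8 347.1 205.7] x [-0.53   0.429 -0.732] y [0.128 0.894 0.43 ] gap 91.7 F [ 0.1  0.1 -0.7]
```

```bash
cat > kin.py <<'E'
import numpy as np
from scipy.optimize import least_squares
from scipy.spatial.transform import Rotation as R
LO=np.array([-2.53,-.77,.04,-1,.28,-3.11]);HI=np.array([2.53,2.02,2.7,4.14,2.66,3.11])
def fk(j,P,full=False):
    a,h,L1,eo,L2,D=P
    B=R.from_euler("Z",j[0]); U=B*R.from_euler("Y",j[1]); F=B*R.from_euler("Y",j[1]+j[2])
    W=F*R.from_euler("Z",j[3])*R.from_euler("Y",j[4])*R.from_euler("Z",j[5]); M=W.as_matrix()
    el=B.apply([a,0,h])+U.apply([0,0,L1]); w=el+F.apply([eo,0,L2]); p=w+M[:,2]*D
    T=np.c_[M[:,2],-M[:,0],-M[:,1]]
    return (p,T,el,w) if full else (p,T)
try: P=np.load("P.npy")
except Exception: P=None
def fit():
    L=[eval(l) for l in open("log.txt")]
    f=lambda P: np.concatenate([fk(j,P)[0]-p for j,p,q in L])
    s=least_squares(f,[0,350,400,0,400,200]); np.save("P.npy",s.x); return s.x,np.abs(s.fun).max(),[np.abs(fk(j,s.x)[1]-R.from_quat(q).as_matrix()).max().round(3) for j,p,q in L]
def ik(p,T,seed):
    f=lambda j:np.r_[(fk(j,P)[0]-p)/100,(fk(j,P)[1]-T).ravel()]
    s=least_squares(f,np.clip(seed,LO+.001,HI-.001),bounds=(LO,HI)); return s.x,np.abs(s.fun).max()
def frame(x,y):
    x=np.array(x,float);x/=np.linalg.norm(x);y=np.array(y,float);y-=x*(x@y);y/=np.linalg.norm(y);return np.c_[x,y,np.cross(x,y)]
E
python3 - <<'E'
import kin,numpy as np
print([np.round(v,3) for v in kin.fit()])
E
```

```text
[array([-245.165,   96.49 ,  798.25 ,  -19.927,  511.305,  484.243]), np.float64(61.654), array([0., 0., 0., 0.])]
```

Run:
```python
import numpy as np
from scipy.spatial.transform import Rotation as R
L=[eval(l) for l in open("log.txt")]; print(len(L))
E=lambda a,v:R.from_euler(a,v).as_matrix()
A=[];b=[]
for j,p,q in L:
    B=E("Z",j[0]);U=B@E("Y",j[1]);F=B@E("Y",j[1]+j[2]);W4=F@E("Z",j[3]);W5=W4@E("Y",j[4]);W6=W5@E("Z",j[5])
    A.append(np.c_[B[:,0],[0,0,1],U[:,0],U[:,2],F[:,0],F[:,2],W5[:,2]]); b.append(p)
A0=np.vstack(A);b=np.hstack(b)
x,r,k,s=np.linalg.lstsq(A0,b,rcond=None);print(x.round(1),k,s.round(3),(A0@x-b).round(1))
print(L[0])
```

```text
4
[-218.8   75.4  -34.3  801.3  -24.4  512.5  486. ] 7 [3.944 3.454 0.628 0.24  0.199 0.1   0.094] [ 60.2 -47.2   3.3  44.2 -62.2  -3.8  23.5 -45.8  -0.3  -4.   13.    0.8]
[[0.963050205596779, 0.34201396208243806, 1.524127203911901, -1.5057254210053354e-05, 1.2754049691779619, -0.14602255122754784], [233.88037155537484, 470.03107244447796, 226.723743378759], [0.16180962941821145, 0.6883364973033113, -0.16178279324418451, 0.6883580740558356]]
```

Run:
```python
import numpy as np
from scipy.spatial.transform import Rotation as R
L=[eval(l) for l in open("log.txt")]
E=lambda a,v:R.from_euler(a,v).as_matrix()
b=np.hstack([l[1] for l in L])
for mode in range(5):
  A=[]
  for j,p,q in L:
    B=E("Z",j[0]);U=B@E("Y",j[1]);F=B@E("Y",j[1]+j[2]);W4=F@E("Z",j[3]);W5=W4@E("Y",j[4])
    c=[B[:,1],np.array([0,0,1.]),U[:,2],F[:,2],W5[:,2]]
    if mode==1:c+=[W4[:,1]]
    if mode==2:c+=[F[:,0]]
    if mode==3:c+=[B[:,0],F[:,0]]
    if mode==4:c+=[W4[:,1],F[:,0],B[:,0]]
    A.append(np.array(c).T)
  A=np.vstack(A);x,r,k,s=np.linalg.lstsq(A,b,rcond=None);print(mode,x.round(1),s.round(2)[-1],np.abs(A@x-b).max().round(2))
```

```text
0 [ 76.4 176.5 503.7 365.3 317.9] 0.16 5.22
1 [ 80.9 176.6 504.2 365.3 317.7  -4.6] 0.16 4.43
2 [ 76.4 222.9 506.2 379.6 318.1  46.5] 0.1 0.0
3 [ 76.4 222.9 506.2 379.6 318.1   0.   46.5] 0.09 0.0
4 [ 76.4 222.9 506.2 379.6 318.1   0.   46.5   0. ] 0.06 0.0
```

```bash
python3 - <<'E'
s=open("kin.py").read()
a=s.index("    a,h,L1"); s=s.replace("    a,h,L1,eo,L2,D=P\n","    yo,h,L1,eo,L2,D=P\n").replace("B.apply([a,0,h])","B.apply([0,yo,h])")
s=s[:s.index("try: P")]+"P=[76.4,222.9,506.2,46.5,379.6,318.1]\n"+s[s.index("def ik"):]
s+='''
def grasp_frame(b,d,sg):
    "tool frame with fingers along d, bar axis b, sg = sign of tool z along b"
    b=np.array(b,float);d=np.array(d,float)/np.linalg.norm(d); z=b-d*(d@b); z=sg*z/np.linalg.norm(z); return np.c_[d,np.cross(z,d),z]
def best_ik(p,T,seeds=None):
    r=[]
    for q4 in (0,1.5,3):
        for q6 in(-1.5,1.5):
            q,e=ik(p,T,[np.arctan2(p[1],p[0]),.6,1.5,q4,1.3,q6])
            if e<1e-3 and not any(np.abs(q-o).max()<.05 for o in r): r.append(q)
    return r
'''
open("kin.py","w").write(s)
E
cat > s1.py <<'E'
from kin import *
H=np.array([581,-310]); th=np.radians(13.5); C=np.array([408,342,0.])
for e in (15,30,45):
    se,ce=np.sin(np.radians(e)),np.cos(np.radians(e))
    for end in(1,-1):
        b=end*np.array([np.cos(th),np.sin(th),0]); d=-se*b-ce*np.array([0,0,1])
        for sg in(1,-1):
            p=C+b*40+[0,0,10]
            for q in best_ik(p,grasp_frame(b,d,sg)): print("pick",e,end,sg,q.round(2))
    for sg in(1,-1):
        for psi in range(-180,180,20):
            d=np.array([ce*np.cos(np.radians(psi)),ce*np.sin(np.radians(psi)),-se])
            p=np.r_[H,125]+19*d
            for q in best_ik(p,grasp_frame([0,0,1],d,sg)):
                _,_,el,w=fk(q,P,1); print("place",e,sg,psi,q.round(2),"elbow",el.round(),"wrist",w.round())
E
python3 s1.py
```

```text
pick 15 1 1 [ 0.49  0.79  1.41  0.07  1.2  -1.35]
pick 15 1 -1 [0.49 0.79 1.41 0.07 1.2  1.79]
pick 15 -1 1 [ 0.65  0.52  2.05 -0.31  0.35  2.26]
pick 15 -1 -1 [ 0.65  0.52  2.05 -0.31  0.35 -0.88]
place 15 1 -60 [-0.31  0.79  2.03  3.97  1.08  1.33] elbow [367. -37. 578.] wrist [437. -60. 202.]
place 15 1 -40 [-0.53  0.78  2.2   3.32  1.14  1.54] elbow [ 344. -115.  584.] wrist [ 360. -124.  202.]
place 15 1 -20 [-0.8   0.77  2.21  2.66  1.17  1.64] elbow [ 301. -202.  585.] wrist [ 310. -211.  202.]
place 15 1 0 [-1.    0.79  2.07  2.06  1.17  1.83] elbow [ 259. -259.  580.] wrist [ 292. -310.  202.]
place 15 1 20 [-1.07  0.84  1.83  1.58  1.27  2.06] elbow [ 247. -294.  562.] wrist [ 310. -409.  202.]
place 15 1 40 [-1.07  0.93  1.53  1.26  1.49  2.24] elbow [ 262. -318.  527.] wrist [ 360. -496.  202.]
place 15 1 60 [-1.02  1.05  1.2   1.05  1.77  2.35] elbow [ 296. -333.  476.] wrist [ 437. -560.  202.]
place 15 1 80 [-0.94  1.2   0.82  0.93  2.08  2.42] elbow [ 340. -335.  408.] wrist [ 531. -595.  202.]
place 15 1 100 [-0.84  1.39  0.36  0.91  2.44  2.5 ] elbow [ 388. -321.  3
[... 5778 characters left out ...]
7  1.17 -0.53] elbow [ 258. -225.  604.] wrist [ 419. -446.  336.]
place 45 -1 60 [-0.92  0.83  1.26  0.72  1.46 -0.63] elbow [ 288. -250.  564.] wrist [ 475. -493.  336.]
place 45 -1 80 [-0.86  0.95  1.    0.59  1.73 -0.75] elbow [ 325. -263.  518.] wrist [ 544. -518.  336.]
place 45 -1 100 [-0.79  1.07  0.73  0.45  1.99 -0.92] elbow [ 366. -262.  467.] wrist [ 618. -518.  336.]
place 45 -1 120 [-0.71  1.18  0.48  0.29  2.22 -1.15] elbow [ 404. -248.  416.] wrist [ 687. -493.  336.]
place 45 -1 140 [-0.63  1.27  0.29  0.07  2.37 -1.47] elbow [ 435. -222.  375.] wrist [ 743. -446.  336.]
place 45 -1 160 [-0.54  1.27  0.26 -0.2   2.37 -1.85] elbow [ 454. -185.  371.] wrist [ 780. -382.  336.]
```

```bash
cat > ov.py <<'E'
from h import *
def draw(n,im,c,yaw,x0,y0,w,h,k,name):
    a=cv2.resize(im[y0:y0+h,x0:x0+w,::-1],None,fx=k,fy=k,interpolation=cv2.INTER_CUBIC).copy()
    M=np.array([[np.cos(yaw),-np.sin(yaw)],[np.sin(yaw),np.cos(yaw)]])
    def poly(cx,cy,s,z,col):
        P=[w2pix(n,np.r_[c+M@[cx+a1*s,cy+b1*s],z]) for a1,b1 in((1,1),(1,-1),(-1,-1),(-1,1))]
        cv2.polylines(a,[np.int32([[(u-x0+.5)*k,(v-y0+.5)*k] for u,v in P])],True,col,1)
    poly(0,0,68,80,(0,255,0)); poly(0,0,68,0,(255,0,0))
    for i in(1,-1):
        for j in(1,-1): poly(30*i,30*j,19,80,(0,0,255))
    cv2.imwrite(f"pics/{name}.png",a)
E
python3 - <<'E'
from ov import *
c=np.array([582,-310.]); yaw=np.radians(19)
im=env.camera("top"); u,v=w2pix("top",[582,-310,40]); draw("top",im,c,yaw,int(u)-45,int(v)-40,90,80,5,"ht")
im=env.camera("side"); u,v=w2pix("side",[582,-310,40]); draw("side",im,c,yaw,int(u)-60,int(v)-55,120,110,4,"hs")
a=cv2.imread("pics/ht.png");b=cv2.imread("pics/hs.png")
H=max(a.shape[0],b.shape[0]);o=np.zeros((H,a.shape[1]+b.shape[1],3),np.uint8);o[:a.shape[0],:a.shape[1]]=a;o[:b.shape[0],a.shape[1]:]=b
cv2.imwrite("pics/hh.png",cv2.resize(o,None,fx=.85,fy=.85))
print(o.shape)
E
```

```text
(440, 930, 3)
```

View pics/hh.png

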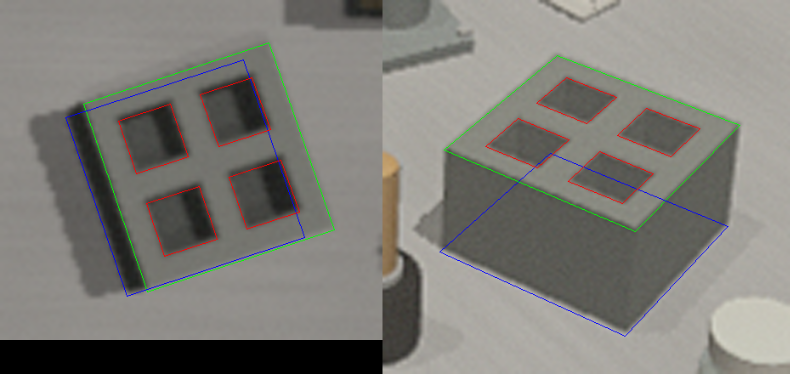

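```bash
cat > plan.py <<'E'
from kin import *
from h import env,T as cur
Z=np.array([0,0,1.])
def D(e,psi): e,psi=np.radians(e),np.radians(psi); return np.array([np.cos(e)*np.cos(psi),np.cos(e)*np.sin(psi),-np.sin(e)])
def pickpose(c,th,e,end,sg,s=40,z=10):
    t=np.radians(th); b=end*np.array([np.cos(t),np.sin(t),0]); d=-np.sin(np.radians(e))*b-np.cos(np.radians(e))*Z
    return np.array([*c[:2],z])+b*s, grasp_frame(b,d,sg), d
def seg(A,B,q,calls=None,name=""):
    "constant screw from pose A to B; prints row numbers, checks IK; returns q at end"
    RA=A[1]; off=None; rel=R.from_matrix(RA.T@B[1]).as_rotvec(); v=RA.T@(np.array(B[0])-A[0])
    n=calls*5 if calls else 5*int(np.ceil(max(np.degrees(np.linalg.norm(rel))/6.9,np.linalg.norm(v)/40,1)/5))
    # per-row offset o with sum_k exp(k w) o = v
    S=sum(R.from_rotvec(rel*k/n).as_matrix() for k in range(n)); o=np.linalg.solve(S,v); dr=np.degrees(rel)/n
    p=A[0].copy();M=RA.copy();mj=0;low=1e9;bad=0
    for k in range(n):
        p=p+M@o; M=M@R.from_rotvec(rel/n).as_matrix(); q2,e=ik(p,M,q); mj=max(mj,(np.abs(q2-q)/[2.57,2.57,3.14,3.14,3.14,3.14]).max()*12); bad=max(bad,e); low=min(low,p[2]);q=q2
    print(name,"calls",n//5,"offset",(o/80).round(3).tolist(),"dr",(dr/60).round(4).tolist(),"| step mm",np.linalg.norm(o).round(1),"deg",np.linalg.norm(dr).round(2),"jointrate",mj.round(2),"ikerr",bad.round(4),"minz",low.round(),"q",q.round(2))
    return q
def here():
    s=env.sense(); p,r=cur(s); return (p,r.as_matrix()),np.array(s["joints"])
E
python3 - <<'E'
from plan import *
A=(558,317);
for e in(25,35,45):
  for sg in(1,-1):
    for nm,c,th in(("A",A,-10.5),("B",(578,181),1.5),("C",(408,342),13.5)):
        p,F,d=pickpose(c,th,e,1,sg); print(nm,e,sg,[q.round(2).tolist() for q in best_ik(p,F)],[len(best_ik(p-100*d,F))])
a,q=here()
for sg in(1,-1):
    p,F,d=pickpose(A,-10.5,35,1,sg); q1=seg(a,(p-100*d,F),q,name=f"pre {sg}")
E
```

```text
A 25 1 [[0.27, 1.05, 0.87, 0.19, 1.61, -1.14]] [1]
B 25 1 [[0.14, 1.04, 0.91, 0.05, 1.63, -1.46]] [1]
C 25 1 [[0.47, 0.89, 1.25, 0.1, 1.43, -1.37]] [1]
A 25 -1 [[0.27, 1.05, 0.87, 0.19, 1.61, 2.0]] [1]
B 25 -1 [[0.14, 1.04, 0.91, 0.05, 1.63, 1.68]] [1]
C 25 -1 [[0.47, 0.89, 1.25, 0.1, 1.43, 1.77]] [1]
A 35 1 [[0.25, 1.18, 0.66, 0.25, 1.86, -1.14]] [1]
B 35 1 [[0.14, 1.17, 0.68, 0.07, 1.9, -1.46]] [1]
C 35 1 [[0.46, 1.0, 1.08, 0.13, 1.66, -1.38]] [1]
A 35 -1 [[0.25, 1.18, 0.66, 0.25, 1.86, 2.01]] [1]
B 35 -1 [[0.14, 1.17, 0.68, 0.07, 1.9, 1.68]] [1]
C 35 -1 [[0.46, 1.0, 1.08, 0.13, 1.66, 1.77]] [1]
A 45 1 [[0.23, 1.33, 0.41, 0.34, 2.12, -1.09]] [0]
B 45 1 [[0.13, 1.34, 0.39, 0.09, 2.19, -1.44]] [0]
C 45 1 [[0.45, 1.12, 0.91, 0.16, 1.88, -1.37]] [1]
A 45 -1 [[0.23, 1.33, 0.41, 0.34, 2.12, 2.05]] [0]
B 45 -1 [[0.13, 1.34, 0.39, 0.09, 2.19, 1.7]] [0]
C 45 -1 [[0.45, 1.12, 0.91, 0.16, 1.88, 1.77]] [1]
pre 1 calls 2 offset [-0.071, -0.041, 0.333] dr [0.0273, -0.0025, -0.0321] | step mm 27.5 deg 2.54 jointrate 1.03 ikerr 0.0 minz 92.0 q [ 0.22  1.31  0.15  0.29  2.24 -1.05]
pre -1 calls 5 offset [-0.059, -0.186, -0.011] dr [-0.1075, 0.0184, -0.0014] | step mm 15.6 deg 6.55 jointrate 2.44 ikerr 0.6731 minz 88.0 q [ 0.12  1.43  0.04  0.79  2.37 -3.11]
```

>>> step_arm:
  commands:
    - {"offset": [-0.1,0,0],"dr": [0.117,0,0]}
    - {"offset": [-0.1,0,0],"dr": [0.117,0,0]}
    - {"offset": [-0.1,0,0],"dr": [0.117,0,0]}
    - {"offset": [-0.1,0,0],"dr": [0.117,0,0]}
    - {"offset": [0,0,0],"dr": [0.117,0,0]}
  claw: 1

```text
time_s: 4.13
position: [425.9, 331.0, 229.8]
tool_rot: [0.288, 0.868, -0.113, 0.388]
ft_force: [0.9, -0.8, 0.3]
finger_gap: 91.6
```

>>> step_arm:
  commands:
    - {"offset": [0,0,0],"dr": [0.117,0,0]}
    - {"offset": [0,0,0],"dr": [0.117,0,0]}
    - {"offset": [0,0,0],"dr": [0.117,0,0]}
    - {"offset": [0,0,0],"dr": [0.117,0,0]}
    - {"offset": [0,0,0],"dr": [0.117,0,0]}

```text
time_s: 4.55
position: [426.3, 334.0, 232.0]
tool_rot: [0.389, 0.789, -0.379, 0.287]
ft_force: [-0.1, 0.0, 0.5]
finger_gap: 91.7
```

>>> step_arm:
  commands:
    - {"offset": [0,0,0],"dr": [0.117,0,0]}
    - {"offset": [0,0,0],"dr": [0.117,0,0]}
    - {"offset": [0,0,0],"dr": [0.117,0,0]}
    - {"offset": [0,0,0],"dr": [0.117,0,0]}
    - {"offset": [0,0,0],"dr": [0.117,0,0]}

```text
time_s: 4.97
position: [425.9, 337.5, 233.9]
tool_rot: [0.456, 0.631, -0.606, 0.162]
ft_force: [-0.0, -0.4, 0.4]
finger_gap: 91.7
```

>>> step_arm:
  commands:
    - {"offset": [0,0,0],"dr": [0.117,0,0]}
    - {"offset": [0,0,0],"dr": [0.117,0,0]}
    - {"offset": [0,0,0],"dr": [0.117,0,0]}
    - {"offset": [0,0,0],"dr": [0.117,0,0]}
    - {"offset": [0,0,0],"dr": [0.117,0,0]}

```text
time_s: 5.38
position: [425.3, 341.0, 235.8]
tool_rot: [-0.484, -0.41, 0.773, -0.023]
ft_force: [0.5, 0.1, 0.1]
finger_gap: 91.6
```

>>> step_arm:
  commands:
    - {"offset": [0,0,0],"dr": [0.117,0,0]}
    - {"offset": [0,0,0],"dr": [0.117,0,0]}
    - {"offset": [0,0,0],"dr": [0.117,0,0]}
    - {"offset": [0,0,0],"dr": [0.117,0,0]}
    - {"offset": [0,0,0],"dr": [0.117,0,0]}

```text
time_s: 5.8
position: [424.8, 344.6, 237.8]
tool_rot: [-0.47, -0.148, 0.862, 0.119]
ft_force: [-0.9, -0.4, 0.8]
finger_gap: 91.8
```

Run:
```python
from plan import *
import h; h.st()
a,q=here()
for e in(25,30):
    p,F,d=pickpose((558,317),-10.5,e,1,-1); q1=seg(a,(p-110*d,F),q,name=f"pre {e}")
```

```text
t 5.8 q [0.26 0.6  1.27 0.5  1.75 1.75] p [424.8 344.6 237.8] x [-0.53   0.345 -0.775] y [-0.066 -0.928 -0.368] gap 91.8 F [-0.9 -0.4  0.8]
pre 25 calls 2 offset [-0.006, 0.056, -0.318] dr [0.0268, 0.0161, 0.0262] | step mm 25.8 deg 2.45 jointrate 0.39 ikerr 0.0 minz 110.0 q [0.25 1.07 0.56 0.19 1.91 2.03]
pre 30 calls 2 offset [-0.019, 0.056, -0.329] dr [0.0279, 0.0079, 0.025] | step mm 26.7 deg 2.3 jointrate 0.58 ikerr 0.0 minz 105.0 q [0.23 1.18 0.36 0.23 2.07 2.05]
```

Go with e=30 to the pre-pick pose above bar A.

>>> step_arm:
  commands:
    - {"offset": [-0.019,0.056,-0.329],"dr": [0.028,0.008,0.025]}
    - {"offset": [-0.019,0.056,-0.329],"dr": [0.028,0.008,0.025]}
    - {"offset": [-0.019,0.056,-0.329],"dr": [0.028,0.008,0.025]}
    - {"offset": [-0.019,0.056,-0.329],"dr": [0.028,0.008,0.025]}
    - {"offset": [-0.019,0.056,-0.329],"dr": [0.028,0.008,0.025]}
  claw: 1
  grip_force: 50

```text
time_s: 6.22
position: [539.8, 335.6, 174.0]
tool_rot: [-0.492, -0.039, 0.865, 0.094]
ft_force: [-0.1, 0.7, 0.1]
finger_gap: 91.9
```

>>> step_arm:
  commands:
    - {"offset": [-0.019,0.056,-0.329],"dr": [0.028,0.008,0.025]}
    - {"offset": [-0.019,0.056,-0.329],"dr": [0.028,0.008,0.025]}
    - {"offset": [-0.019,0.056,-0.329],"dr": [0.028,0.008,0.025]}
    - {"offset": [-0.019,0.056,-0.329],"dr": [0.028,0.008,0.025]}
    - {"offset": [-0.019,0.056,-0.329],"dr": [0.028,0.008,0.025]}

```text
time_s: 6.63
position: [656.6, 305.5, 113.2]
tool_rot: [-0.508, 0.072, 0.856, 0.069]
ft_force: [1.4, -0.7, -0.5]
finger_gap: 91.8
```

Run:
```python
from plan import *
from h import *
st(); V=cal("wrist")[3]; shot("wrist","w2")
for t in("bar0_mid","bar1_mid","bar3_mid"):
    print(t,[(round(r["p"],2),toworld("wrist",r["centre"],V).round(1).tolist()) for r in env.place_of("wrist",t)])
    for r in env.regions_of("wrist",t): print(round(r["p"],2),r["mask"].sum(),*axis_of("wrist",r["mask"],15,V))
```

```text
t 6.63 q [0.26 1.2  0.27 0.19 2.12 2.1 ] p [656.6 305.5 113.2] x [-0.474  0.045 -0.879] y [-0.191 -0.98   0.053] gap 91.8 F [ 1.4 -0.7 -0.5]
bar0_mid [(0.91, [557.3, 314.1, 11.3])]
0.56 2705 [579.5 310.9] [ 24. 115.] -11.2
bar1_mid [(0.59, [575.0, 181.6, 10.4])]Traceback (most recent call last):
  File "<stdin>", line 6, in <module>
  File "h.py", line 20, in axis_of
    ys,xs=np.nonzero(mask); P=np.array([pix2w(n,u,v,z,V)[:2] for u,v in zip(xs,ys)],np.float32)
                                        ~~~~~^^^^^^^^^^^
  File "h.py", line 10, in pix2w
    f,cx,cy,V0,_=cal(n); V=V0 if V is None else V
                 ~~~^^^
  File "h.py", line 5, in cal
    c=env.calibration(n); f=240/np.tan(np.radians(c["vertical_fov"])/2); return f,c["cx"],c["cy"],np.array(c["view"]),c
ValueError: time passes only in moves, steps and waits
```

View pics/w2.png

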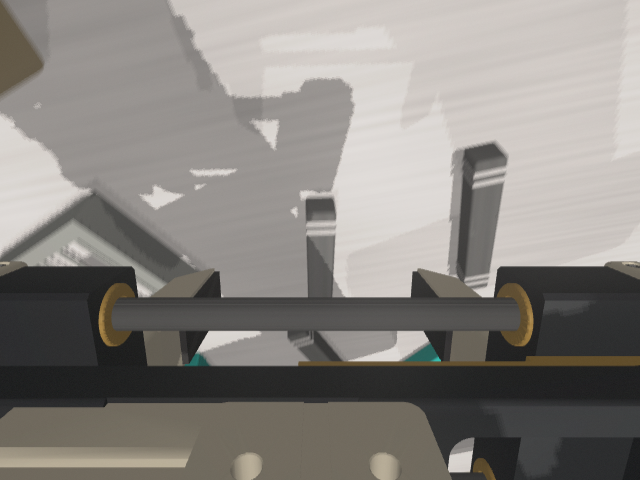

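```bash
sed -i 's/^def cal(n):/import functools\n@functools.lru_cache(None)\ndef fcc(n):\n    c=env.calibration(n); return 240\/np.tan(np.radians(c["vertical_fov"])\/2),c["cx"],c["cy"]\ndef cal(n):/; s/f,cx,cy,V0,_=cal(n); V=V0 if V is None else V/f,cx,cy=fcc(n); V=cal(n)[3] if V is None else V/' h.py
sed -i 's/^    V=V or/&/; s/ys,xs=np.nonzero(mask);/V=cal(n)[3] if V is None else V; &/' h.py
python3 - <<'E'
from plan import *
a,q=here()
p,F,d=pickpose((557.5,315),-11,30,1,-1); B=(p-50*d,F); q=seg(a,B,q,1,"to50"); seg(B,(p,F),q,1,"in")
E
```

```text
to50 calls 1 offset [0.171, 0.019, -0.001] dr [-0.0042, -0.005, -0.0083] | step mm 13.8 deg 0.63 jointrate 0.36 ikerr 0.0 minz 53.0 q [0.24 1.12 0.64 0.22 1.86 2.02]
in calls 1 offset [0.125, 0.0, -0.0] dr [0.0, 0.0, 0.0] | step mm 10.0 deg 0.0 jointrate 0.12 ikerr 0.0 minz 10.0 q [0.26 1.11 0.78 0.22 1.73 2.  ]
```

>>> step_arm:
  commands:
    - {"offset": [0.17,0.019,0],"dr": [-0.004,-0.005,-0.008]}
    - {"offset": [0.17,0.019,0],"dr": [-0.004,-0.005,-0.008]}
    - {"offset": [0.17,0.019,0],"dr": [-0.004,-0.005,-0.008]}
    - {"offset": [0.17,0.019,0],"dr": [-0.004,-0.005,-0.008]}
    - {"offset": [0.17,0.019,0],"dr": [-0.004,-0.005,-0.008]}

```text
time_s: 7.3
position: [618.8, 307.4, 71.4]
tool_rot: [-0.507, 0.045, 0.857, 0.083]
ft_force: [0.7, -0.3, -0.7]
finger_gap: 91.7
```

Run:
```python
from plan import *
from h import st
st();a,q=here()
p,F,d=pickpose((557.5,315),-11,30,1,-1); q=seg(a,(p,F),q,1,"in")
```

```text
t 7.3 q [0.25 1.08 0.66 0.22 1.85 2.02] p [618.8 307.4  71.4] x [-0.471  0.096 -0.877] y [-0.188 -0.982 -0.007] gap 91.7 F [ 0.7 -0.3 -0.7]
in calls 1 offset [0.16, 0.011, -0.028] dr [0.0011, -0.0042, 0.0009] | step mm 13.0 deg 0.26 jointrate 0.11 ikerr 0.0 minz 10.0 q [0.26 1.11 0.78 0.22 1.73 2.  ]
```

>>> step_arm:
  commands:
    - {"offset": [0.17,0.012,-0.028],"dr": [0,-0.004,0]}
    - {"offset": [0.17,0.012,-0.028],"dr": [0,-0.004,0]}
    - {"offset": [0.17,0.012,-0.028],"dr": [0,-0.004,0]}
    - {"offset": [0.17,0.012,-0.028],"dr": [0,-0.004,0]}
    - {"offset": [0.16,0.011,-0.028],"dr": [0,-0.004,0]}

```text
time_s: 7.72
position: [591.3, 311.1, 26.6]
tool_rot: [-0.507, 0.042, 0.857, 0.083]
ft_force: [-0.4, 0.3, -0.4]
finger_gap: 92.1
```

Run:
```python
from plan import *
from h import st
st();a,q=here()
p,F,d=pickpose((557.5,315),-11,30,1,-1); q=seg(a,(p,F),q,1,"in")
```

```text
t 7.72 q [0.26 1.06 0.83 0.22 1.7  2.  ] p [591.3 311.1  26.6] x [-0.472  0.101 -0.876] y [-0.185 -0.983 -0.014] gap 92.1 F [-0.4  0.3 -0.4]
in calls 1 offset [0.029, 0.007, -0.034] dr [0.0022, -0.0038, 0.0017] | step mm 3.6 deg 0.29 jointrate 0.04 ikerr 0.0 minz 10.0 q [0.26 1.11 0.78 0.22 1.73 2.  ]
```

>>> step_arm:
  commands:
    - {"offset": [0.034,0.008,-0.04],"dr": [0.002,-0.004,0.002]}
    - {"offset": [0.034,0.008,-0.04],"dr": [0.002,-0.004,0.002]}
    - {"offset": [0.034,0.008,-0.04],"dr": [0.002,-0.004,0.002]}
    - {"offset": [0.034,0.008,-0.04],"dr": [0.002,-0.004,0.002]}
    - {"offset": [0.03,0.007,-0.034],"dr": [0.002,-0.004,0.002]}

```text
time_s: 8.13
position: [596.8, 309.2, 18.4]
tool_rot: [-0.502, 0.047, 0.86, 0.081]
ft_force: [-0.2, -0.6, -0.6]
finger_gap: 91.9
```

Run:
```python
from plan import *
from h import st
st();a,q=here()
p,F,d=pickpose((557.5,315),-11,30,1,-1); q=seg(a,(p,F),q,1,"in")
```

```text
t 8.13 q [0.26 1.09 0.79 0.22 1.73 2.  ] p [596.8 309.2  18.4] x [-0.484  0.093 -0.87 ] y [-0.187 -0.982 -0.002] gap 91.9 F [-0.2 -0.6 -0.6]
in calls 1 offset [0.018, 0.005, -0.011] dr [0.0009, -0.0016, -0.0001] | step mm 1.7 deg 0.11 jointrate 0.01 ikerr 0.0 minz 10.0 q [0.26 1.11 0.78 0.22 1.73 2.  ]
```

>>> step_arm:
  commands:
    - {"offset": [0.028,0.008,-0.017],"dr": [0.001,-0.002,0]}
    - {"offset": [0.028,0.008,-0.017],"dr": [0.001,-0.002,0]}
    - {"offset": [0.028,0.008,-0.017],"dr": [0.001,-0.002,0]}
    - {"offset": [0.028,0.008,-0.017],"dr": [0.001,-0.002,0]}
    - {"offset": [0.028,0.008,-0.017],"dr": [0.001,-0.002,0]}

```text
time_s: 8.55
position: [597.8, 305.6, 4.3]
tool_rot: [-0.497, 0.048, 0.862, 0.084]
ft_force: [1.6, 3.1, 15.4]
finger_gap: 91.9
```

>>> step_arm:
  commands:
    - {"offset": [0.005,0,0],"dr": [0,0,0]}
    - {"offset": [0.005,0,0],"dr": [0,0,0]}
    - {"offset": [0.005,0,0],"dr": [0,0,0]}
    - {"offset": [0.005,0,0],"dr": [0,0,0]}
    - {"offset": [0.005,0,0],"dr": [0,0,0]}
  claw: -1
  grip_force: 50

```text
time_s: 8.97
position: [597.5, 305.6, 4.8]
tool_rot: [-0.497, 0.048, 0.862, 0.085]
ft_force: [-0.1, -0.5, 3.9]
finger_gap: 63.1
```

>>> step_arm:
  commands:
    - {"offset": [0,0,0],"dr": [0,0,0]}
    - {"offset": [0,0,0],"dr": [0,0,0]}
    - {"offset": [0,0,0],"dr": [0,0,0]}
    - {"offset": [0,0,0],"dr": [0,0,0]}
    - {"offset": [0,0,0],"dr": [0,0,0]}

```text
time_s: 9.38
position: [597.3, 305.6, 4.8]
tool_rot: [-0.497, 0.048, 0.863, 0.085]
ft_force: [0.2, 0.2, 2.7]
finger_gap: 29.7
```

Run:
```python
from plan import *
from h import st
st();a,q=here()
Hc=np.array([582,-310.]);y=np.radians(19);M=np.array([[np.cos(y),-np.sin(y)],[np.sin(y),np.cos(y)]])
up=(a[0]+[-30,0,230],a[1]); q1=seg(a,up,q,None,"lift")
for e,psi in((30,20),(30,35)):
    W=Hc+M@[30,30]; d=D(e,psi); B=(np.r_[W,225],grasp_frame([0,0,1],d,-1))
    # via: tool down with b pointing to the left of arm
    for mid in((480,120),(430,0),(500,-100)):
        j1=np.arctan2(mid[1],mid[0])
        F=grasp_frame([-np.sin(j1),np.cos(j1),0],D(60,np.degrees(j1)-90),-1)
        Mid=(np.r_[mid,260],F); q2=seg(up,Mid,q1,None,f"mid{mid}"); seg(Mid,B,q2,None,f"place{e},{psi}")
    seg(up,B,q1,None,f"direct{psi}")
```

```text
t 9.38 q [0.25 1.11 0.78 0.22 1.72 2.  ] p [597.3 305.6   4.8] x [-0.493  0.099 -0.865] y [-0.193 -0.981 -0.002] gap 29.7 F [0.2 0.2 2.7]
lift calls 2 offset [-0.23, 0.007, 0.176] dr [0.0, 0.0, 0.0] | step mm 23.2 deg 0.0 jointrate 0.17 ikerr 0.0 minz 28.0 q [0.26 0.88 0.66 0.26 2.06 2.1 ]
mid(480, 120) calls 4 offset [0.058, 0.055, 0.131] dr [-0.083, 0.0, 0.0481] | step mm 12.3 deg 5.76 jointrate 0.36 ikerr 0.0 minz 236.0 q [ 0.41  0.34  1.55 -0.53  1.37  0.3 ]
place30,20 calls 4 offset [0.014, 0.17, 0.233] dr [0.0738, 0.06, 0.0198] | step mm 23.1 deg 5.83 jointrate 0.41 ikerr 0.0 minz 225.0 q [-0.97  0.49  1.8   1.3   1.06 -0.58]
mid(430, 0) calls 3 offset [0.12, 0.158, 0.25] dr [-0.0972, 0.0, 0.0564] | step mm 25.6 deg 6.74 jointrate 0.5 ikerr 0.0 minz 237.0 q [ 0.19  0.23  1.71 -0.53  1.34  0.35]
place30,20 calls 4 offset [0.036, 0.179, 0.108] dr [0.0619, 0.0647, 0.0166] | step mm 17.0 deg 5.46 jointrate 0.41 ikerr 0.0 minz 225.0 q [-0.97  0.49  1.8   1.3   1.06 -0.58]
mid(500, -100) calls 3 offset [0.105, 0.29, 0.223] dr [-0.0863, 0.0001, 0.0501] | step mm 30.5 deg 5.99 jointrat
[... 947 characters left out ...]
e30,35 calls 3 offset [0.03, 0.221, 0.173] dr [0.0651, 0.0915, 0.0174] | step mm 22.6 deg 6.82 jointrate 0.48 ikerr 0.0 minz 225.0 q [-0.99  0.59  1.6   1.12  1.3  -0.56]
mid(500, -100) calls 3 offset [0.105, 0.29, 0.223] dr [-0.0863, 0.0001, 0.0501] | step mm 30.5 deg 5.99 jointrate 0.47 ikerr 0.0 minz 237.0 q [-0.04  0.37  1.51 -0.53  1.38  0.29]
place30,35 calls 3 offset [0.03, 0.141, 0.096] dr [0.0519, 0.0947, 0.0139] | step mm 13.9 deg 6.53 jointrate 0.46 ikerr 0.0 minz 225.0 q [-0.99  0.59  1.6   1.12  1.3  -0.56]
direct35 calls 3 offset [-0.064, 0.486, 0.056] dr [-0.0548, 0.0942, -0.0145] | step mm 39.5 deg 6.6 jointrate 1.0 ikerr 0.0 minz 225.0 q [-0.99  0.59  1.6   1.12  1.3  -0.56]
```

>>> step_arm:
  commands:
    - {"offset": [0,0,0],"dr": [0,0,0]}
    - {"offset": [0,0,0],"dr": [0,0,0]}
    - {"offset": [0,0,0],"dr": [0,0,0]}
    - {"offset": [-0.05,0,0.04],"dr": [0,0,0]}
    - {"offset": [-0.1,0,0.08],"dr": [0,0,0]}

```text
time_s: 9.8
position: [593.9, 305.6, 17.1]
tool_rot: [-0.495, 0.049, 0.863, 0.084]
ft_force: [0.3, -1.0, -1.6]
finger_gap: 21.4
```

>>> step_arm:
  commands:
    - {"offset": [-0.23,0.007,0.176],"dr": [0,0,0]}
    - {"offset": [-0.23,0.007,0.176],"dr": [0,0,0]}
    - {"offset": [-0.23,0.007,0.176],"dr": [0,0,0]}
    - {"offset": [-0.23,0.007,0.176],"dr": [0,0,0]}
    - {"offset": [-0.23,0.007,0.176],"dr": [0,0,0]}

```text
time_s: 10.22
position: [576.1, 304.7, 131.5]
tool_rot: [-0.491, 0.052, 0.866, 0.083]
ft_force: [-0.1, -0.0, -1.3]
finger_gap: 21.7
```

>>> step_arm:
  commands:
    - {"offset": [-0.23,0.007,0.176],"dr": [0,0,0]}
    - {"offset": [-0.23,0.007,0.176],"dr": [0,0,0]}
    - {"offset": [-0.23,0.007,0.176],"dr": [0,0,0]}
    - {"offset": [-0.23,0.007,0.176],"dr": [0,0,0]}
    - {"offset": [-0.23,0.007,0.176],"dr": [0,0,0]}

```text
time_s: 10.63
position: [560.6, 305.2, 253.6]
tool_rot: [-0.491, 0.052, 0.866, 0.082]
ft_force: [0.4, 0.4, -2.1]
finger_gap: 21.4
```

```bash
cat >> plan.py <<'E'
Hc=np.array([582,-310.]);_y=np.radians(19);MH=np.array([[np.cos(_y),-np.sin(_y)],[np.sin(_y),np.cos(_y)]])
def well(i,j): return Hc+MH@[30*i,30*j]
def midpose(mid=(430,0),z=260):
    j1=np.arctan2(mid[1],mid[0]); return np.r_[mid,z],grasp_frame([-np.sin(j1),np.cos(j1),0],D(60,np.degrees(j1)-90),-1)
def placepose(i,j,z,e=30,psi=35,w=(0,0)): return np.r_[well(i,j)+w,z],grasp_frame([0,0,1],D(e,psi),-1)
E
python3 - <<'E'
from plan import *
from h import st
st();a,q=here(); m=midpose(); q2=seg(a,m,q,None,"mid"); seg(m,placepose(1,1,225),q2,None,"place")
E
```

```text
t 10.63 q [0.27 0.87 0.64 0.26 2.11 2.12] p [560.6 305.2 253.6] x [-0.504  0.091 -0.859] y [-0.194 -0.981  0.01 ] gap 21.4 F [ 0.4  0.4 -2.1]
mid calls 3 offset [0.134, 0.162, 0.236] dr [-0.0972, 0.0012, 0.0565] | step mm 25.3 deg 6.75 jointrate 0.49 ikerr 0.0 minz 254.0 q [ 0.19  0.23  1.71 -0.53  1.34  0.35]
place calls 3 offset [0.03, 0.221, 0.173] dr [0.0651, 0.0915, 0.0174] | step mm 22.6 deg 6.82 jointrate 0.48 ikerr 0.0 minz 225.0 q [-0.99  0.59  1.6   1.12  1.3  -0.56]
```

>>> step_arm:
  commands:
    - {"offset": [0.134,0.162,0.236],"dr": [-0.097,0.001,0.056]}
    - {"offset": [0.134,0.162,0.236],"dr": [-0.097,0.001,0.056]}
    - {"offset": [0.134,0.162,0.236],"dr": [-0.097,0.001,0.056]}
    - {"offset": [0.134,0.162,0.236],"dr": [-0.097,0.001,0.056]}
    - {"offset": [0.134,0.162,0.236],"dr": [-0.097,0.001,0.056]}

```text
time_s: 11.05
position: [456.4, 234.2, 261.6]
tool_rot: [-0.491, -0.101, 0.847, -0.177]
ft_force: [0.6, 0.1, -0.3]
finger_gap: 21.4
```

>>> step_arm:
  commands:
    - {"offset": [0.134,0.162,0.236],"dr": [-0.097,0.001,0.056]}
    - {"offset": [0.134,0.162,0.236],"dr": [-0.097,0.001,0.056]}
    - {"offset": [0.134,0.162,0.236],"dr": [-0.097,0.001,0.056]}
    - {"offset": [0.134,0.162,0.236],"dr": [-0.097,0.001,0.056]}
    - {"offset": [0.134,0.162,0.236],"dr": [-0.097,0.001,0.056]}

```text
time_s: 11.47
position: [405.1, 115.1, 263.8]
tool_rot: [-0.438, -0.247, 0.751, -0.428]
ft_force: [-0.3, 0.7, -1.5]
finger_gap: 21.6
```

>>> step_arm:
  commands:
    - {"offset": [0.134,0.162,0.236],"dr": [-0.097,0.001,0.056]}
    - {"offset": [0.134,0.162,0.236],"dr": [-0.097,0.001,0.056]}
    - {"offset": [0.134,0.162,0.236],"dr": [-0.097,0.001,0.056]}
    - {"offset": [0.134,0.162,0.236],"dr": [-0.097,0.001,0.056]}
    - {"offset": [0.134,0.162,0.236],"dr": [-0.097,0.001,0.056]}

```text
time_s: 11.88
position: [431.9, -9.1, 265.9]
tool_rot: [0.343, 0.369, -0.583, 0.637]
ft_force: [0.3, -1.0, -1.4]
finger_gap: 21.4
```

Run:
```python
from plan import *
from h import st
st();a,q=here(); seg(a,placepose(1,1,240),q,None,"place"); seg(a,placepose(1,1,240),q,4,"place")
```

```text
t 11.88 q [ 0.16  0.19  1.74 -0.54  1.29  0.25] p [431.9  -9.1 265.9] x [ 0.047 -0.49  -0.87 ] y [0.996 0.084 0.007] gap 21.4 F [ 0.3 -1.  -1.4]
place calls 4 offset [0.016, 0.16, 0.131] dr [0.053, 0.067, 0.0141] | step mm 16.6 deg 5.19 jointrate 0.35 ikerr 0.0 minz 240.0 q [-0.99  0.57  1.58  1.11  1.31 -0.53]
place calls 4 offset [0.016, 0.16, 0.131] dr [0.053, 0.067, 0.0141] | step mm 16.6 deg 5.19 jointrate 0.35 ikerr 0.0 minz 240.0 q [-0.99  0.57  1.58  1.11  1.31 -0.53]
```

>>> step_arm:
  commands:
    - {"offset": [0.016,0.16,0.131],"dr": [0.053,0.067,0.014]}
    - {"offset": [0.016,0.16,0.131],"dr": [0.053,0.067,0.014]}
    - {"offset": [0.016,0.16,0.131],"dr": [0.053,0.067,0.014]}
    - {"offset": [0.016,0.16,0.131],"dr": [0.053,0.067,0.014]}
    - {"offset": [0.016,0.16,0.131],"dr": [0.053,0.067,0.014]}

```text
time_s: 12.3
position: [491.9, -60.7, 285.5]
tool_rot: [0.541, 0.38, -0.531, 0.529]
ft_force: [-0.5, 0.2, -3.0]
finger_gap: 21.9
```

>>> step_arm:
  commands:
    - {"offset": [0.016,0.16,0.131],"dr": [0.053,0.067,0.014]}
    - {"offset": [0.016,0.16,0.131],"dr": [0.053,0.067,0.014]}
    - {"offset": [0.016,0.16,0.131],"dr": [0.053,0.067,0.014]}
    - {"offset": [0.016,0.16,0.131],"dr": [0.053,0.067,0.014]}
    - {"offset": [0.016,0.16,0.131],"dr": [0.053,0.067,0.014]}

```text
time_s: 12.72
position: [541.4, -130.2, 295.7]
tool_rot: [0.715, 0.367, -0.45, 0.39]
ft_force: [0.8, -0.4, -2.3]
finger_gap: 21.6
```

>>> step_arm:
  commands:
    - {"offset": [0.016,0.16,0.131],"dr": [0.053,0.067,0.014]}
    - {"offset": [0.016,0.16,0.131],"dr": [0.053,0.067,0.014]}
    - {"offset": [0.016,0.16,0.131],"dr": [0.053,0.067,0.014]}
    - {"offset": [0.016,0.16,0.131],"dr": [0.053,0.067,0.014]}
    - {"offset": [0.016,0.16,0.131],"dr": [0.053,0.067,0.014]}

```text
time_s: 13.13
position: [576.1, -208.3, 284.8]
tool_rot: [0.848, 0.333, -0.343, 0.229]
ft_force: [0.4, 0.1, -2.0]
finger_gap: 21.4
```

>>> step_arm:
  commands:
    - {"offset": [0.016,0.16,0.131],"dr": [0.053,0.067,0.014]}
    - {"offset": [0.016,0.16,0.131],"dr": [0.053,0.067,0.014]}
    - {"offset": [0.016,0.16,0.131],"dr": [0.053,0.067,0.014]}
    - {"offset": [0.016,0.16,0.131],"dr": [0.053,0.067,0.014]}
    - {"offset": [0.016,0.16,0.131],"dr": [0.053,0.067,0.014]}

```text
time_s: 13.55
position: [599.8, -283.4, 248.9]
tool_rot: [0.933, 0.282, -0.217, 0.056]
ft_force: [-0.3, 0.7, -2.2]
finger_gap: 21.4
```

Run:
```python
from plan import *
from h import *
st();a,q=here(); B=placepose(1,1,225); print(B[0].round(1),(a[1].T@B[1]).round(3).tolist()); seg(a,B,q,None,"place")
for n in("side","top"):
    im=env.camera(n); print(n,[(round(r["p"],2),toworld(n,r["centre"]).round(1).tolist()) for r in env.place_of(n,"bar0_mid")])
    if n=="side": u,v=w2pix(n,[582,-310,120]);u=int(u);v=int(v);cv2.imwrite("pics/s3.png",cv2.resize(im[v-80:v+70,u-100:u+100,::-1],None,fx=4,fy=4,interpolation=cv2.INTER_CUBIC))
```

```text
t 13.55 q [-1.02  0.59  1.59  1.17  1.35 -0.55] p [ 599.8 -283.4  248.9] x [ 0.747  0.501 -0.437] y [ 0.55  -0.835 -0.017] gap 21.4 F [-0.3  0.7 -2.2]
[ 600.6 -271.9  225. ] [[0.997, 0.018, -0.072], [-0.016, 0.999, 0.029], [0.072, -0.028, 0.997]]
place calls 1 offset [0.044, -0.022, 0.045] dr [-0.0055, -0.0137, -0.0033] | step mm 5.3 deg 0.91 jointrate 0.04 ikerr 0.0 minz 225.0 q [-0.99  0.59  1.6   1.12  1.3  -0.56]
side [(0.69, [592.8, -286.0, 210.3]), (0.6, [765.9, -34.1, -1.3])]
top [(0.72, [591.5, -284.0, 205.5])]
```

View pics/s3.png

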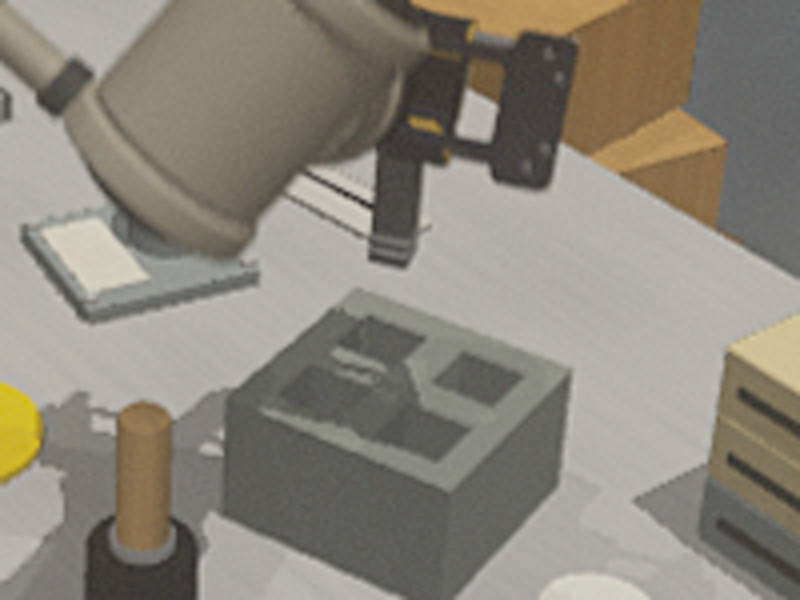

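Run:
```python
from plan import *
a,q=here(); B=placepose(1,1,222,w=(5,3.6)); q=seg(a,B,q,1,"align"); seg(B,placepose(1,1,150,w=(5,3.6)),q,1,"down")
```

```text
align calls 1 offset [0.059, -0.019, 0.044] dr [-0.0052, -0.0129, -0.0027] | step mm 6.1 deg 0.85 jointrate 0.05 ikerr 0.0 minz 222.0 q [-0.98  0.6   1.6   1.12  1.29 -0.57]
down calls 1 offset [0.09, 0.0, 0.156] dr [0.0, 0.0, 0.0] | step mm 14.4 deg 0.0 jointrate 0.11 ikerr 0.0 minz 150.0 q [-0.98  0.7   1.64  1.17  1.22 -0.71]
```

>>> step_arm:
  commands:
    - {"offset": [0.07,-0.023,0.05],"dr": [-0.006,-0.015,-0.003]}
    - {"offset": [0.07,-0.023,0.05],"dr": [-0.006,-0.015,-0.003]}
    - {"offset": [0.07,-0.023,0.05],"dr": [-0.006,-0.015,-0.003]}
    - {"offset": [0.07,-0.023,0.05],"dr": [-0.006,-0.015,-0.003]}
    - {"offset": [0.06,-0.02,0.04],"dr": [-0.006,-0.015,-0.003]}

```text
time_s: 14.17
position: [608.5, -261.5, 222.8]
tool_rot: [0.917, 0.294, -0.254, 0.091]
ft_force: [0.8, -0.2, -1.5]
finger_gap: 21.3
```

Run:
```python
from plan import *
from h import *
st();a,q=here(); B=placepose(1,1,190,w=(5,3.6)); print(B[0].round(1)); q=seg(a,B,q,1,"down")
for n in("side","top"):
    im=env.camera(n); print(n,[(round(r["p"],2),toworld(n,r["centre"]).round(1).tolist()) for r in env.place_of(n,"bar0_mid")])
```

```text
t 14.17 q [-0.96  0.59  1.6   1.11  1.27 -0.56] p [ 608.5 -261.5  222.8] x [ 0.698  0.493 -0.519] y [ 0.585 -0.811  0.019] gap 21.3 F [ 0.8 -0.2 -1.5]
[ 605.6 -268.3  190. ]
down calls 1 offset [0.029, 0.009, 0.079] dr [0.0045, 0.0042, 0.0006] | step mm 6.7 deg 0.37 jointrate 0.05 ikerr 0.0 minz 190.0 q [-0.98  0.64  1.62  1.14  1.26 -0.63]
side [(0.84, [601.8, -263.0, 180.0])]
top [(0.54, [604.0, -262.0, 187.2])]
```

>>> step_arm:
  commands:
    - {"offset": [0.031,0.01,0.08],"dr": [0.005,0.004,0]}
    - {"offset": [0.031,0.01,0.08],"dr": [0.005,0.004,0]}
    - {"offset": [0.031,0.01,0.08],"dr": [0.005,0.004,0]}
    - {"offset": [0.031,0.01,0.08],"dr": [0.005,0.004,0]}
    - {"offset": [0.031,0.01,0.08],"dr": [0.005,0.004,0]}

```text
time_s: 14.78
position: [606.0, -271.0, 187.2]
tool_rot: [0.922, 0.29, -0.246, 0.075]
ft_force: [0.3, 0.2, -1.4]
finger_gap: 21.7
```

Run:
```python
from plan import *
from h import *
st();a,q=here(); B=placepose(1,1,160,w=(5,3.6)); print(B[0].round(1)); q=seg(a,B,q,1,"down160")
```

```text
t 14.78 q [-0.98  0.65  1.62  1.15  1.26 -0.63] p [ 606.  -271.   187.2] x [ 0.711  0.497 -0.497] y [ 0.571 -0.821 -0.005] gap 21.7 F [ 0.3  0.2 -1.4]
[ 605.6 -268.3  160. ]
down160 calls 1 offset [0.037, -0.006, 0.058] dr [-0.0011, -0.0006, -0.0001] | step mm 5.5 deg 0.08 jointrate 0.05 ikerr 0.0 minz 160.0 q [-0.98  0.69  1.64  1.16  1.23 -0.69]
```

>>> step_arm:
  commands:
    - {"offset": [0.037,-0.006,0.058],"dr": [-0.001,0,0]}
    - {"offset": [0.037,-0.006,0.058],"dr": [-0.001,0,0]}
    - {"offset": [0.037,-0.006,0.058],"dr": [-0.001,0,0]}
    - {"offset": [0.037,-0.006,0.058],"dr": [-0.001,0,0]}
    - {"offset": [0.037,-0.006,0.058],"dr": [-0.001,0,0]}

```text
time_s: 15.2
position: [604.8, -269.0, 154.6]
tool_rot: [0.922, 0.29, -0.246, 0.075]
ft_force: [0.0, 0.8, -1.6]
finger_gap: 21.7
```

Run:
```python
from plan import *
from h import *
st();a,q=here(); B=placepose(1,1,127,w=(5,3.6)); print(B[0].round(1)); q=seg(a,B,q,1,"down")
```

```text
t 15.2 q [-0.98  0.7   1.64  1.17  1.23 -0.7 ] p [ 604.8 -269.   154.6] x [ 0.711  0.497 -0.497] y [ 0.571 -0.821 -0.004] gap 21.7 F [ 0.   0.8 -1.6]
[ 605.6 -268.3  127. ]
down calls 1 offset [0.037, -0.0, 0.058] dr [-0.0009, -0.0006, -0.0001] | step mm 5.5 deg 0.07 jointrate 0.04 ikerr 0.0 minz 127.0 q [-0.98  0.74  1.65  1.19  1.21 -0.76]
```

>>> step_arm:
  commands:
    - {"offset": [0.036,0,0.056],"dr": [-0.001,0,0]}
    - {"offset": [0.036,0,0.056],"dr": [-0.001,0,0]}
    - {"offset": [0.036,0,0.056],"dr": [-0.001,0,0]}
    - {"offset": [0.036,0,0.056],"dr": [-0.001,0,0]}
    - {"offset": [0.018,0,0.028],"dr": [-0.001,0,0]}

```text
time_s: 15.62
position: [606.0, -267.6, 127.7]
tool_rot: [0.922, 0.291, -0.245, 0.078]
ft_force: [0.5, 0.7, -2.1]
finger_gap: 21.7
```

>>> step_arm:
  commands:
    - {"offset": [0,0,0],"dr": [0,0,0]}
    - {"offset": [0,0,0],"dr": [0,0,0]}
    - {"offset": [0,0,0],"dr": [0,0,0]}
    - {"offset": [0,0,0],"dr": [0,0,0]}
    - {"offset": [0,0,0],"dr": [0,0,0]}
  claw: -0.2

```text
time_s: 16.03
position: [606.7, -267.8, 128.8]
tool_rot: [0.922, 0.291, -0.244, 0.078]
ft_force: [-0.2, -0.9, 0.7]
finger_gap: 36.4
```

>>> step_arm:
  commands:
    - {"offset": [-0.1,0,0],"dr": [0,0,0]}
    - {"offset": [-0.2,0,0],"dr": [0,0,0]}
    - {"offset": [-0.3,0,0],"dr": [0,0,0]}
    - {"offset": [-0.3,0,0],"dr": [0,0,0]}
    - {"offset": [-0.3,0,-0.1],"dr": [0,0,0]}

```text
time_s: 16.45
position: [537.6, -312.6, 184.5]
tool_rot: [0.921, 0.294, -0.245, 0.077]
ft_force: [0.8, -0.3, 1.0]
finger_gap: 36.6
```

Run:
```python
from plan import *
from h import *
st()
for n in("side","top"):
    im=env.camera(n)
    for b in (0,1,3): print(n,b,[(round(r["p"],2),toworld(n,r["centre"]).round(1).tolist()) for r in env.place_of(n,f"bar{b}_mid")])
    if n=="side": cv2.imwrite("pics/s4.png",im[100:420,100:500,::-1])
    for b in(1,3):
        for r in env.regions_of("top",f"bar{b}_mid") if n=="top" else []: print(b,round(r["p"],2),*axis_of("top",r["mask"],15))
```

```text
t 16.45 q [-1.12  0.65  1.64  1.07  1.35 -0.7 ] p [ 537.6 -312.6  184.5] x [ 0.708  0.503 -0.496] y [ 0.579 -0.816 -0.003] gap 36.6 F [ 0.8 -0.3  1. ]
side 0 [(0.48, [596.9, -269.0, 78.2])]
side 1 [(0.75, [575.1, 182.0, 10.4])]
side 3 [(0.84, [402.7, 345.8, 11.0]), (0.66, [371.9, 210.2, 12.7])]
top 0 [(0.56, [599.4, -270.9, 83.1])]
top 1 [(0.74, [580.0, 182.0, 9.4])]
top 3 [(0.98, [406.3, 340.2, 13.7]), (0.71, [368.8, 494.5, 13.3]), (0.57, [373.5, 206.6, 10.9])]
1 0.67 [576.7 181.2] [ 21. 140.] 1.5
3 0.89 [407.7 338.7] [ 27. 136.] 14.6
3 0.69 [371.6 205.6] [ 23. 140.] -42.4
3 0.65 [369.2 492.1] [ 33. 140.] 2.5
3 0.53 [ 410.7 -122.2] [105. 109.] -89.2
```

View pics/s4.png

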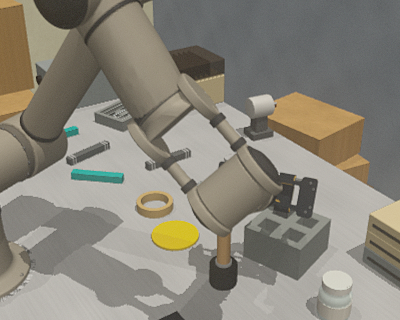

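Run:
```python
from plan import *
a,q=here(); up=(a[0]+[0,0,70],a[1]); q=seg(a,up,q,1,"up"); m=midpose((450,0),270); q=seg(up,m,q,None,"mid")
p,F,d=pickpose((577.5,181.5),1.5,30,1,-1); B=(p-80*d,F); q=seg(m,B,q,None,"pre"); q=seg(B,(p,F),q,1,"in")
```

```text
up calls 1 offset [-0.087, -0.0, -0.152] dr [0.0, 0.0, 0.0] | step mm 14.0 deg 0.0 jointrate 0.1 ikerr 0.0 minz 198.0 q [-1.12  0.55  1.58  1.05  1.43 -0.57]
mid calls 3 offset [0.027, -0.193, -0.22] dr [-0.0646, -0.0921, -0.0174] | step mm 23.5 deg 6.83 jointrate 0.5 ikerr 0.0 minz 268.0 q [ 0.18  0.25  1.65 -0.53  1.37  0.32]
pre calls 3 offset [0.011, 0.032, -0.299] dr [0.0852, 0.0, -0.0492] | step mm 24.1 deg 5.9 jointrate 0.46 ikerr 0.0 minz 79.0 q [0.13 1.14 0.52 0.06 2.   1.69]
in calls 1 offset [0.2, -0.0, 0.0] dr [0.0, 0.0, 0.0] | step mm 16.0 deg 0.0 jointrate 0.26 ikerr 0.0 minz 10.0 q [0.14 1.1  0.8  0.06 1.76 1.68]
```

>>> step_arm:
  commands:
    - {"offset": [-0.1,0,-0.16],"dr": [0,0,0]}
    - {"offset": [-0.1,0,-0.16],"dr": [0,0,0]}
    - {"offset": [-0.1,0,-0.16],"dr": [0,0,0]}
    - {"offset": [-0.1,0,-0.16],"dr": [0,0,0]}
    - {"offset": [-0.1,0,-0.16],"dr": [0,0,0]}
  claw: 0.4

```text
time_s: 17.37
position: [538.3, -308.9, 255.6]
tool_rot: [0.92, 0.298, -0.246, 0.071]
ft_force: [0.3, 0.2, -0.9]
finger_gap: 63.0
```

>>> step_arm:
  commands:
    - {"offset": [0.027,-0.193,-0.22],"dr": [-0.065,-0.092,-0.017]}
    - {"offset": [0.027,-0.193,-0.22],"dr": [-0.065,-0.092,-0.017]}
    - {"offset": [0.027,-0.193,-0.22],"dr": [-0.065,-0.092,-0.017]}
    - {"offset": [0.027,-0.193,-0.22],"dr": [-0.065,-0.092,-0.017]}
    - {"offset": [0.027,-0.193,-0.22],"dr": [-0.065,-0.092,-0.017]}

```text
time_s: 17.78
position: [531.4, -208.1, 306.8]
tool_rot: [0.792, 0.349, -0.413, 0.284]
ft_force: [0.2, -0.0, 0.1]
finger_gap: 64.5
```

>>> step_arm:
  commands:
    - {"offset": [0.027,-0.193,-0.22],"dr": [-0.065,-0.092,-0.017]}
    - {"offset": [0.027,-0.193,-0.22],"dr": [-0.065,-0.092,-0.017]}
    - {"offset": [0.027,-0.193,-0.22],"dr": [-0.065,-0.092,-0.017]}
    - {"offset": [0.027,-0.193,-0.22],"dr": [-0.065,-0.092,-0.017]}
    - {"offset": [0.027,-0.193,-0.22],"dr": [-0.065,-0.092,-0.017]}

```text
time_s: 18.2
position: [505.1, -90.6, 314.1]
tool_rot: [0.588, 0.365, -0.538, 0.482]
ft_force: [0.4, 0.0, -1.6]
finger_gap: 64.3
```

>>> step_arm:
  commands:
    - {"offset": [0.027,-0.193,-0.22],"dr": [-0.065,-0.092,-0.017]}
    - {"offset": [0.027,-0.193,-0.22],"dr": [-0.065,-0.092,-0.017]}
    - {"offset": [0.027,-0.193,-0.22],"dr": [-0.065,-0.092,-0.017]}
    - {"offset": [0.027,-0.193,-0.22],"dr": [-0.065,-0.092,-0.017]}
    - {"offset": [0.027,-0.193,-0.22],"dr": [-0.065,-0.092,-0.017]}

```text
time_s: 18.62
position: [445.6, 7.5, 276.2]
tool_rot: [0.327, 0.344, -0.611, 0.634]
ft_force: [-0.1, 0.5, -1.3]
finger_gap: 64.3
```

Run:
```python
from plan import *
from h import st
st();a,q=here()
p,F,d=pickpose((577.5,181.5),1.5,30,1,-1); B=(p-100*d,F); q=seg(a,B,q,None,"pre"); q=seg(B,(p,F),q,1,"in")
```

```text
t 18.62 q [ 0.23  0.25  1.66 -0.58  1.39  0.34] p [445.6   7.5 276.2] x [ 0.018 -0.549 -0.836] y [ 0.999  0.04  -0.005] gap 64.3 F [-0.1  0.5 -1.3]
pre calls 3 offset [-0.008, 0.05, -0.298] dr [0.086, 0.0031, -0.0527] | step mm 24.2 deg 6.06 jointrate 0.44 ikerr 0.0 minz 97.0 q [0.13 1.16 0.42 0.06 2.08 1.69]
in calls 1 offset [0.25, 0.0, 0.0] dr [0.0, 0.0, 0.0] | step mm 20.0 deg 0.0 jointrate 0.38 ikerr 0.0 minz 10.0 q [0.14 1.1  0.8  0.06 1.76 1.68]
```

>>> step_arm:
  commands:
    - {"offset": [-0.008,0.05,-0.298],"dr": [0.086,0.003,-0.053]}
    - {"offset": [-0.008,0.05,-0.298],"dr": [0.086,0.003,-0.053]}
    - {"offset": [-0.008,0.05,-0.298],"dr": [0.086,0.003,-0.053]}
    - {"offset": [-0.008,0.05,-0.298],"dr": [0.086,0.003,-0.053]}
    - {"offset": [-0.008,0.05,-0.298],"dr": [0.086,0.003,-0.053]}

```text
time_s: 19.03
position: [472.8, 115.6, 207.5]
tool_rot: [-0.407, -0.246, 0.754, -0.453]
ft_force: [0.2, -1.0, -0.4]
finger_gap: 63.9
```

>>> step_arm:
  commands:
    - {"offset": [-0.008,0.05,-0.298],"dr": [0.086,0.003,-0.053]}
    - {"offset": [-0.008,0.05,-0.298],"dr": [0.086,0.003,-0.053]}
    - {"offset": [-0.008,0.05,-0.298],"dr": [0.086,0.003,-0.053]}
    - {"offset": [-0.008,0.05,-0.298],"dr": [0.086,0.003,-0.053]}
    - {"offset": [-0.008,0.05,-0.298],"dr": [0.086,0.003,-0.053]}

```text
time_s: 19.45
position: [552.7, 189.5, 138.4]
tool_rot: [-0.463, -0.126, 0.845, -0.235]
ft_force: [0.4, 0.9, -0.1]
finger_gap: 64.2
```

>>> step_arm:
  commands:
    - {"offset": [-0.008,0.05,-0.298],"dr": [0.086,0.003,-0.053]}
    - {"offset": [-0.008,0.05,-0.298],"dr": [0.086,0.003,-0.053]}
    - {"offset": [-0.008,0.05,-0.298],"dr": [0.086,0.003,-0.053]}
    - {"offset": [-0.008,0.05,-0.298],"dr": [0.086,0.003,-0.053]}
    - {"offset": [-0.008,0.05,-0.298],"dr": [0.086,0.003,-0.053]}

```text
time_s: 19.87
position: [656.1, 210.0, 69.3]
tool_rot: [-0.484, 0.004, 0.875, 0.001]
ft_force: [0.1, 1.1, -0.0]
finger_gap: 64.2
```

Run:
```python
from plan import *
from h import *
st();V=cal("wrist")[3]; shot("wrist","w5")
print([(round(r["p"],2),toworld("wrist",r["centre"],V).round(1).tolist()) for r in env.place_of("wrist","bar1_mid")])
for r in env.regions_of("wrist","bar1_mid"): print(round(r["p"],2),r["mask"].sum(),*axis_of("wrist",r["mask"],15,V))
a,q=here()
p,F,d=pickpose((577,181.5),1.5,30,1,-1); B=(p-50*d,F); print(p);q=seg(a,B,q,1,"pre"); q=seg(B,(p,F),q,1,"in")
```

```text
t 19.87 q [0.16 1.2  0.43 0.09 2.07 1.76] p [656.1 210.   69.3] x [-0.531 -0.003 -0.848] y [-0.005 -1.     0.007] gap 64.2 F [ 0.1  1.1 -0. ]
[(0.75, [574.2, 181.3, 11.1])]
0.83 3364 [574.7 180.4] [ 25. 166.] 2.3
[616.986293   182.54707793  10.        ]
pre calls 1 offset [0.046, 0.06, 0.012] dr [-0.0056, 0.0076, 0.0016] | step mm 6.1 deg 0.58 jointrate 0.18 ikerr 0.0 minz 53.0 q [0.14 1.12 0.64 0.06 1.9  1.69]
in calls 1 offset [0.125, -0.0, -0.0] dr [0.0, 0.0, 0.0] | step mm 10.0 deg 0.0 jointrate 0.14 ikerr 0.0 minz 10.0 q [0.14 1.1  0.8  0.06 1.76 1.68]
```

>>> step_arm:
  commands:
    - {"offset": [0.045,0.075,0.012],"dr": [-0.006,0.009,0.002]}
    - {"offset": [0.045,0.075,0.012],"dr": [-0.006,0.009,0.002]}
    - {"offset": [0.045,0.075,0.012],"dr": [-0.006,0.009,0.002]}
    - {"offset": [0.045,0.075,0.012],"dr": [-0.006,0.009,0.002]}
    - {"offset": [0.045,0.06,0.012],"dr": [-0.006,0.009,0.002]}

```text
time_s: 20.43
position: [638.8, 183.4, 55.3]
tool_rot: [-0.504, -0.013, 0.863, -0.02]
ft_force: [-1.2, 0.9, 0.7]
finger_gap: 64.5
```

Run:
```python
from plan import *
from h import *
st();a,q=here()
p,F,d=pickpose((576,181.5),1.8,30,1,-1); q=seg(a,(p,F),q,1,"in")
```

```text
t 20.43 q [0.14 1.1  0.67 0.05 1.88 1.67] p [638.8 183.4  55.3] x [-0.491 -0.021 -0.871] y [ 0.047 -0.999 -0.003] gap 64.5 F [-1.2  0.9  0.7]
in calls 1 offset [0.127, -0.001, -0.007] dr [0.0029, -0.0018, -0.0011] | step mm 10.1 deg 0.21 jointrate 0.12 ikerr 0.0 minz 10.0 q [0.14 1.1  0.81 0.06 1.76 1.68]
```

>>> step_arm:
  commands:
    - {"offset": [0.14,-0.001,-0.008],"dr": [0.003,-0.002,-0.001]}
    - {"offset": [0.14,-0.001,-0.008],"dr": [0.003,-0.002,-0.001]}
    - {"offset": [0.14,-0.001,-0.008],"dr": [0.003,-0.002,-0.001]}
    - {"offset": [0.14,-0.001,-0.008],"dr": [0.003,-0.002,-0.001]}
    - {"offset": [0.12,-0.001,-0.008],"dr": [0.003,-0.002,-0.001]}

```text
time_s: 20.85
position: [611.3, 188.6, 15.0]
tool_rot: [-0.504, -0.014, 0.863, -0.021]
ft_force: [-0.5, 0.1, 0.3]
finger_gap: 64.5
```

Run:
```python
from plan import *
from h import *
st();a,q=here()
p,F,d=pickpose((576,181.5),1.8,30,1,-1,z=9); q=seg(a,(p,F),q,1,"in")
```

```text
t 20.85 q [0.15 1.08 0.83 0.05 1.74 1.67] p [611.3 188.6  15. ] x [-0.491 -0.022 -0.871] y [ 0.049 -0.999 -0.003] gap 64.5 F [-0.5  0.1  0.3]
in calls 1 offset [0.008, 0.015, -0.017] dr [0.0032, -0.0018, -0.0013] | step mm 1.9 deg 0.24 jointrate 0.02 ikerr 0.0 minz 9.0 q [0.14 1.1  0.81 0.06 1.76 1.68]
```

>>> step_arm:
  commands:
    - {"offset": [0.012,0.022,-0.024],"dr": [0.004,-0.002,-0.001]}
    - {"offset": [0.012,0.022,-0.024],"dr": [0.004,-0.002,-0.001]}
    - {"offset": [0.012,0.022,-0.024],"dr": [0.004,-0.002,-0.001]}
    - {"offset": [0.012,0.022,-0.024],"dr": [0.004,-0.002,-0.001]}
    - {"offset": [0.008,0.015,-0.017],"dr": [0.004,-0.002,-0.001]}

```text
time_s: 21.27
position: [615.6, 184.4, 10.5]
tool_rot: [-0.5, -0.009, 0.866, -0.017]
ft_force: [-0.0, -0.6, 0.2]
finger_gap: 64.3
```

>>> step_arm:
  commands:
    - {"offset": [0,0,0],"dr": [0,0,0]}
    - {"offset": [0,0,0],"dr": [0,0,0]}
    - {"offset": [0,0,0],"dr": [0,0,0]}
    - {"offset": [0,0,0],"dr": [0,0,0]}
    - {"offset": [0,0,0],"dr": [0,0,0]}
  claw: -1
  grip_force: 50

```text
time_s: 21.68
position: [616.8, 183.5, 10.8]
tool_rot: [-0.501, -0.008, 0.865, -0.016]
ft_force: [-0.4, 0.4, 0.1]
finger_gap: 35.4
```

>>> step_arm:
  commands:
    - {"offset": [0,0,0],"dr": [0,0,0]}
    - {"offset": [0,0,0],"dr": [0,0,0]}
    - {"offset": [0,0,0],"dr": [0,0,0]}
    - {"offset": [0,0,0],"dr": [0,0,0]}
    - {"offset": [0,0,0],"dr": [0,0,0]}

```text
time_s: 22.1
position: [616.8, 183.5, 10.8]
tool_rot: [-0.501, -0.008, 0.865, -0.017]
ft_force: [0.3, -0.1, 0.9]
finger_gap: 21.8
```

Run:
```python
from plan import *
from h import *
st();a,q=here(); up=(a[0]+[-30,0,220],a[1]); q=seg(a,up,q,2,"lift"); m=midpose((450,0),265); seg(up,m,q,None,"mid")
```

```text
t 22.1 q [0.14 1.1  0.8  0.05 1.76 1.68] p [616.8 183.5  10.8] x [-0.498 -0.02  -0.867] y [ 0.037 -0.999  0.002] gap 21.8 F [ 0.3 -0.1  0.9]
lift calls 2 offset [-0.22, -0.001, 0.169] dr [0.0, 0.0, 0.0] | step mm 22.2 deg 0.0 jointrate 0.16 ikerr 0.0 minz 33.0 q [0.15 0.87 0.7  0.06 2.09 1.7 ]
mid calls 3 offset [0.079, 0.037, 0.194] dr [-0.0847, -0.0, 0.0486] | step mm 17.0 deg 5.86 jointrate 0.39 ikerr 0.0 minz 233.0 q [ 0.18  0.26  1.66 -0.53  1.36  0.33]
```

>>> step_arm:
  commands:
    - {"offset": [-0.1,0,0.08],"dr": [0,0,0]}
    - {"offset": [-0.22,0,0.17],"dr": [0,0,0]}
    - {"offset": [-0.22,0,0.17],"dr": [0,0,0]}
    - {"offset": [-0.22,0,0.17],"dr": [0,0,0]}
    - {"offset": [-0.22,0,0.17],"dr": [0,0,0]}

```text
time_s: 22.52
position: [599.8, 182.7, 107.2]
tool_rot: [-0.496, -0.007, 0.868, -0.017]
ft_force: [-0.2, -0.1, -2.0]
finger_gap: 21.3
```

>>> step_arm:
  commands:
    - {"offset": [-0.23,0,0.18],"dr": [0,0,0]}
    - {"offset": [-0.23,0,0.18],"dr": [0,0,0]}
    - {"offset": [-0.23,0,0.18],"dr": [0,0,0]}
    - {"offset": [-0.23,0,0.18],"dr": [0,0,0]}
    - {"offset": [-0.23,0,0.18],"dr": [0,0,0]}

```text
time_s: 22.93
position: [582.4, 182.5, 231.2]
tool_rot: [-0.496, -0.008, 0.868, -0.017]
ft_force: [0.5, -0.1, -1.2]
finger_gap: 21.6
```

>>> step_arm:
  commands:
    - {"offset": [0.079,0.037,0.194],"dr": [-0.085,0,0.049]}
    - {"offset": [0.079,0.037,0.194],"dr": [-0.085,0,0.049]}
    - {"offset": [0.079,0.037,0.194],"dr": [-0.085,0,0.049]}
    - {"offset": [0.079,0.037,0.194],"dr": [-0.085,0,0.049]}
    - {"offset": [0.079,0.037,0.194],"dr": [-0.085,0,0.049]}

```text
time_s: 23.35
position: [506.6, 146.1, 251.3]
tool_rot: [-0.482, -0.139, 0.83, -0.243]
ft_force: [0.3, 0.2, -1.3]
finger_gap: 21.6
```

>>> step_arm:
  commands:
    - {"offset": [0.079,0.037,0.194],"dr": [-0.085,0,0.049]}
    - {"offset": [0.079,0.037,0.194],"dr": [-0.085,0,0.049]}
    - {"offset": [0.079,0.037,0.194],"dr": [-0.085,0,0.049]}
    - {"offset": [0.079,0.037,0.194],"dr": [-0.085,0,0.049]}
    - {"offset": [0.079,0.037,0.194],"dr": [-0.085,0,0.049]}

```text
time_s: 23.77
position: [453.9, 77.0, 265.8]
tool_rot: [-0.428, -0.264, 0.734, -0.457]
ft_force: [-0.6, -0.3, -1.1]
finger_gap: 21.3
```

>>> step_arm:
  commands:
    - {"offset": [0.079,0.037,0.194],"dr": [-0.085,0,0.049]}
    - {"offset": [0.079,0.037,0.194],"dr": [-0.085,0,0.049]}
    - {"offset": [0.079,0.037,0.194],"dr": [-0.085,0,0.049]}
    - {"offset": [0.079,0.037,0.194],"dr": [-0.085,0,0.049]}
    - {"offset": [0.079,0.037,0.194],"dr": [-0.085,0,0.049]}

```text
time_s: 24.18
position: [443.8, -7.7, 280.2]
tool_rot: [0.342, 0.367, -0.584, 0.638]
ft_force: [0.6, -0.7, -1.9]
finger_gap: 21.6
```

Run:
```python
from plan import *
from h import *
st();a,q=here()
for psi in(20,35): seg(a,placepose(1,-1,255,psi=psi),q,4,f"place {psi}")
```

```text
t 24.18 q [ 0.17  0.2   1.69 -0.53  1.33  0.24] p [443.8  -7.7 280.2] x [ 0.047 -0.494 -0.868] y [0.996 0.083 0.007] gap 21.6 F [ 0.6 -0.7 -1.9]
place 20 calls 4 offset [0.027, 0.196, 0.146] dr [0.0659, 0.0628, 0.0175] | step mm 19.7 deg 5.56 jointrate 0.36 ikerr 0.0 minz 255.0 q [-1.    0.53  1.61  1.21  1.13 -0.43]
place 35 calls 4 offset [0.01, 0.179, 0.167] dr [0.053, 0.0672, 0.014] | step mm 19.6 deg 5.2 jointrate 0.35 ikerr 0.0 minz 255.0 q [-1.01  0.65  1.4   1.08  1.38 -0.44]
```

Run:
```python
from plan import *
a,q=here()
seg(a,placepose(1,-1,290,psi=20),q,4,"place"); print(placepose(1,-1,290)[0])
```

```text
place calls 4 offset [0.005, 0.204, 0.141] dr [0.0659, 0.0628, 0.0175] | step mm 19.9 deg 5.56 jointrate 0.35 ikerr 0.0 minz 286.0 q [-1.    0.49  1.57  1.18  1.16 -0.35]
[ 620.1326019  -328.59851263  290.        ]
```

>>> step_arm:
  commands:
    - {"offset": [0.005,0.204,0.141],"dr": [0.066,0.063,0.017]}
    - {"offset": [0.005,0.204,0.141],"dr": [0.066,0.063,0.017]}
    - {"offset": [0.005,0.204,0.141],"dr": [0.066,0.063,0.017]}
    - {"offset": [0.005,0.204,0.141],"dr": [0.066,0.063,0.017]}
    - {"offset": [0.005,0.204,0.141],"dr": [0.066,0.063,0.017]}

```text
time_s: 24.6
position: [517.0, -61.4, 309.9]
tool_rot: [0.557, 0.348, -0.541, 0.524]
ft_force: [-0.9, 0.7, -3.0]
finger_gap: 21.4
```

>>> step_arm:
  commands:
    - {"offset": [0.005,0.204,0.141],"dr": [0.066,0.063,0.017]}
    - {"offset": [0.005,0.204,0.141],"dr": [0.066,0.063,0.017]}
    - {"offset": [0.005,0.204,0.141],"dr": [0.066,0.063,0.017]}
    - {"offset": [0.005,0.204,0.141],"dr": [0.066,0.063,0.017]}
    - {"offset": [0.005,0.204,0.141],"dr": [0.066,0.063,0.017]}

```text
time_s: 25.02
position: [573.1, -144.4, 333.7]
tool_rot: [0.744, 0.303, -0.464, 0.375]
ft_force: [-0.4, -0.0, -2.8]
finger_gap: 21.4
```

>>> step_arm:
  commands:
    - {"offset": [0.005,0.204,0.141],"dr": [0.066,0.063,0.017]}
    - {"offset": [0.005,0.204,0.141],"dr": [0.066,0.063,0.017]}
    - {"offset": [0.005,0.204,0.141],"dr": [0.066,0.063,0.017]}
    - {"offset": [0.005,0.204,0.141],"dr": [0.066,0.063,0.017]}
    - {"offset": [0.005,0.204,0.141],"dr": [0.066,0.063,0.017]}

```text
time_s: 25.43
position: [603.1, -242.8, 334.0]
tool_rot: [0.881, 0.238, -0.356, 0.202]
ft_force: [1.1, 0.2, -2.5]
finger_gap: 21.5
```

>>> step_arm:
  commands:
    - {"offset": [0.005,0.204,0.141],"dr": [0.066,0.063,0.017]}
    - {"offset": [0.005,0.204,0.141],"dr": [0.066,0.063,0.017]}
    - {"offset": [0.005,0.204,0.141],"dr": [0.066,0.063,0.017]}
    - {"offset": [0.005,0.204,0.141],"dr": [0.066,0.063,0.017]}
    - {"offset": [0.005,0.204,0.141],"dr": [0.066,0.063,0.017]}

```text
time_s: 25.85
position: [612.3, -340.1, 302.5]
tool_rot: [0.961, 0.159, -0.225, 0.018]
ft_force: [-0.0, -0.1, -1.7]
finger_gap: 21.5
```

Run:
```python
from plan import *
from h import *
st();a,q=here()
B=placepose(1,-1,235,psi=20); print(B[0].round(1)); q=seg(a,B,q,1,"to235"); seg(B,placepose(1,-1,190,psi=20),q,1,"to190")
```

```text
t 25.85 q [-1.04  0.49  1.59  1.24  1.2  -0.37] p [ 612.3 -340.1  302.5] x [ 0.848  0.297 -0.439] y [ 0.314 -0.949 -0.036] gap 21.5 F [-0.  -0.1 -1.7]
[ 620.1 -328.6  235. ]
to235 calls 1 offset [0.103, -0.017, 0.137] dr [-0.0088, -0.0133, -0.0018] | step mm 13.8 deg 0.96 jointrate 0.09 ikerr 0.0 minz 235.0 q [-1.    0.56  1.63  1.23  1.11 -0.48]
to190 calls 1 offset [0.056, 0.0, 0.097] dr [0.0, 0.0, 0.0] | step mm 9.0 deg 0.0 jointrate 0.08 ikerr 0.0 minz 190.0 q [-1.    0.62  1.67  1.28  1.08 -0.59]
```

>>> step_arm:
  commands:
    - {"offset": [0.103,-0.019,0.137],"dr": [-0.01,-0.015,-0.002]}
    - {"offset": [0.103,-0.019,0.137],"dr": [-0.01,-0.015,-0.002]}
    - {"offset": [0.103,-0.019,0.137],"dr": [-0.01,-0.015,-0.002]}
    - {"offset": [0.103,-0.019,0.137],"dr": [-0.01,-0.015,-0.002]}
    - {"offset": [0.103,-0.017,0.137],"dr": [-0.01,-0.015,-0.002]}

```text
time_s: 26.27
position: [617.7, -329.6, 229.0]
tool_rot: [0.949, 0.168, -0.262, 0.05]
ft_force: [0.6, -0.3, -1.7]
finger_gap: 21.2
```

Run:
```python
from plan import *
from h import *
for n in("side","top"):
    im=env.camera(n); print(n,[(round(r["p"],2),toworld(n,r["centre"]).round(1).tolist()) for r in env.place_of(n,"bar1_mid")])
st();a,q=here()
q=seg(a,placepose(1,-1,195,psi=20),q,1,"to195")
```

```text
side [(0.74, [618.7, -329.4, 188.6])]
top [(0.69, [620.5, -330.1, 184.4])]
t 26.47 q [-1.    0.56  1.63  1.22  1.1  -0.48] p [ 617.8 -330.1  230. ] x [ 0.807  0.294 -0.512] y [ 0.344 -0.939  0.004] gap 21.5 F [-0.3  0.5 -1.7]
to195 calls 1 offset [0.05, -0.002, 0.072] dr [0.0009, 0.0026, -0.0001] | step mm 7.0 deg 0.17 jointrate 0.07 ikerr 0.0 minz 195.0 q [-1.    0.62  1.66  1.28  1.08 -0.57]
```

>>> step_arm:
  commands:
    - {"offset": [0.05,-0.002,0.072],"dr": [0.001,0.003,0]}
    - {"offset": [0.05,-0.002,0.072],"dr": [0.001,0.003,0]}
    - {"offset": [0.05,-0.002,0.072],"dr": [0.001,0.003,0]}
    - {"offset": [0.05,-0.002,0.072],"dr": [0.001,0.003,0]}
    - {"offset": [0.05,-0.002,0.072],"dr": [0.001,0.003,0]}

```text
time_s: 26.88
position: [621.5, -329.5, 196.9]
tool_rot: [0.952, 0.167, -0.251, 0.048]
ft_force: [0.1, 0.4, -2.4]
finger_gap: 21.7
```

>>> step_arm:
  commands:
    - {"offset": [0.042,0,0.072],"dr": [0,0,0]}
    - {"offset": [0.042,0,0.072],"dr": [0,0,0]}
    - {"offset": [0.042,0,0.072],"dr": [0,0,0]}
    - {"offset": [0.042,0,0.072],"dr": [0,0,0]}
    - {"offset": [0.042,0,0.072],"dr": [0,0,0]}

```text
time_s: 27.3
position: [621.5, -329.8, 158.5]
tool_rot: [0.952, 0.166, -0.252, 0.047]
ft_force: [-0.5, -0.5, -1.4]
finger_gap: 21.8
```

Run:
```python
from plan import *
from h import *
st();a,q=here()
q=seg(a,placepose(1,-1,126,psi=20),q,1,"to126")
```

```text
t 27.3 q [-1.    0.68  1.68  1.33  1.06 -0.67] p [ 621.5 -329.8  158.5] x [ 0.818  0.293 -0.495] y [ 0.34  -0.94   0.006] gap 21.8 F [-0.5 -0.5 -1.4]
to126 calls 1 offset [0.039, -0.004, 0.072] dr [0.0008, -0.0011, -0.0009] | step mm 6.5 deg 0.09 jointrate 0.05 ikerr 0.0 minz 126.0 q [-1.    0.73  1.7   1.35  1.05 -0.73]
```

>>> step_arm:
  commands:
    - {"offset": [0.039,-0.004,0.07],"dr": [0,0,0]}
    - {"offset": [0.039,-0.004,0.07],"dr": [0,0,0]}
    - {"offset": [0.039,-0.004,0.07],"dr": [0,0,0]}
    - {"offset": [0.035,-0.004,0.06],"dr": [0,0,0]}
    - {"offset": [0.02,0,0.035],"dr": [0,0,0]}

```text
time_s: 27.72
position: [620.8, -328.7, 126.3]
tool_rot: [0.952, 0.166, -0.252, 0.047]
ft_force: [0.3, 0.8, -2.3]
finger_gap: 21.4
```

>>> step_arm:
  commands:
    - {"offset": [0,0,0],"dr": [0,0,0]}
    - {"offset": [0,0,0],"dr": [0,0,0]}
    - {"offset": [0,0,0],"dr": [0,0,0]}
    - {"offset": [0,0,0],"dr": [0,0,0]}
    - {"offset": [0,0,0],"dr": [0,0,0]}
  claw: -0.2

```text
time_s: 28.13
position: [621.5, -329.1, 127.6]
tool_rot: [0.953, 0.166, -0.251, 0.047]
ft_force: [0.3, 0.5, 0.9]
finger_gap: 36.6
```

>>> step_arm:
  commands:
    - {"offset": [-0.1,0,0],"dr": [0,0,0]}
    - {"offset": [-0.2,0,0],"dr": [0,0,0]}
    - {"offset": [-0.3,0,0],"dr": [0,0,0]}
    - {"offset": [-0.3,0,0],"dr": [0,0,0]}
    - {"offset": [-0.3,0,-0.1],"dr": [0,0,0]}

```text
time_s: 28.55
position: [542.6, -354.1, 183.0]
tool_rot: [0.952, 0.169, -0.251, 0.046]
ft_force: [-0.1, -0.6, -0.3]
finger_gap: 37.0
```

>>> step_arm:
  commands:
    - {"offset": [-0.1,0,-0.17],"dr": [0,0,0]}
    - {"offset": [-0.1,0,-0.17],"dr": [0,0,0]}
    - {"offset": [-0.1,0,-0.17],"dr": [0,0,0]}
    - {"offset": [-0.1,0,-0.17],"dr": [0,0,0]}
    - {"offset": [-0.1,0,-0.17],"dr": [0,0,0]}

```text
time_s: 28.97
position: [532.0, -359.5, 269.7]
tool_rot: [0.952, 0.164, -0.253, 0.046]
ft_force: [0.2, -0.2, -0.4]
finger_gap: 36.8
```

Run:
```python
from plan import *
from h import *
st()
for n in("side","top"):
    im=env.camera(n)
    for b in (0,1,3): print(n,b,[(round(r["p"],2),toworld(n,r["centre"]).round(1).tolist()) for r in env.place_of(n,f"bar{b}_mid")])
for r in env.regions_of("top","bar3_mid"): print(round(r["p"],2),*axis_of("top",r["mask"],15))
a,q=here(); m=midpose((440,60),265); q=seg(a,m,q,None,"mid")
p,F,d=pickpose((407,341),14,30,1,-1); q=seg(m,(p-90*d,F),q,None,"pre")
```

```text
t 28.97 q [-1.17  0.47  1.68  1.15  1.25 -0.5 ] p [ 532.  -359.5  269.7] x [ 0.818  0.289 -0.496] y [ 0.336 -0.942  0.005] gap 36.8 F [ 0.2 -0.2 -0.4]
side 0 []
side 1 [(0.9, [622.1, -329.3, 78.7])]
side 3 [(0.75, [403.9, 342.9, 10.9]), (0.69, [368.0, 209.7, 14.1]), (0.56, [411.5, -128.0, 9.8])]
top 0 [(0.56, [598.6, -267.8, 84.9])]
top 1 [(0.63, [620.6, -328.7, 78.3]), (0.51, [537.1, -510.8, 2.1])]
top 3 [(0.94, [371.1, 209.9, 17.0]), (0.6, [405.7, 342.9, 7.6]), (0.59, [369.7, 494.9, 13.5])]
0.7 [371.7 205.6] [ 27. 145.] -42.4
0.57 [406.4 337.3] [ 35. 146.] 12.5
0.56 [370.6 490.7] [ 30. 142.] 2.5
mid calls 4 offset [0.026, -0.2, -0.224] dr [-0.0687, -0.0622, -0.0187] | step mm 24.1 deg 5.67 jointrate 0.42 ikerr 0.0 minz 265.0 q [ 0.32  0.25  1.67 -0.53  1.36  0.33]
pre calls 3 offset [-0.001, -0.104, -0.298] dr [0.0806, 0.0, -0.0465] | step mm 25.2 deg 5.58 jointrate 0.47 ikerr 0.0 minz 88.0 q [0.46 0.93 0.95 0.11 1.77 1.78]
```

Two bars stand (centres z≈80). On to bar C (dark, at about (406,342)).

>>> step_arm:
  commands:
    - {"offset": [0.026,-0.2,-0.224],"dr": [-0.069,-0.062,-0.019]}
    - {"offset": [0.026,-0.2,-0.224],"dr": [-0.069,-0.062,-0.019]}
    - {"offset": [0.026,-0.2,-0.224],"dr": [-0.069,-0.062,-0.019]}
    - {"offset": [0.026,-0.2,-0.224],"dr": [-0.069,-0.062,-0.019]}
    - {"offset": [0.026,-0.2,-0.224],"dr": [-0.069,-0.062,-0.019]}
  claw: 0.4

```text
time_s: 29.83
position: [548.9, -256.9, 315.6]
tool_rot: [0.864, 0.246, -0.378, 0.225]
ft_force: [0.8, 0.1, 1.0]
finger_gap: 63.0
```

>>> step_arm:
  commands:
    - {"offset": [0.026,-0.2,-0.224],"dr": [-0.069,-0.062,-0.019]}
    - {"offset": [0.026,-0.2,-0.224],"dr": [-0.069,-0.062,-0.019]}
    - {"offset": [0.026,-0.2,-0.224],"dr": [-0.069,-0.062,-0.019]}
    - {"offset": [0.026,-0.2,-0.224],"dr": [-0.069,-0.062,-0.019]}
    - {"offset": [0.026,-0.2,-0.224],"dr": [-0.069,-0.062,-0.019]}

```text
time_s: 30.25
position: [544.8, -134.7, 330.8]
tool_rot: [0.717, 0.313, -0.476, 0.402]
ft_force: [1.0, 0.4, -1.4]
finger_gap: 64.2
```

>>> step_arm:
  commands:
    - {"offset": [0.026,-0.2,-0.224],"dr": [-0.069,-0.062,-0.019]}
    - {"offset": [0.026,-0.2,-0.224],"dr": [-0.069,-0.062,-0.019]}
    - {"offset": [0.026,-0.2,-0.224],"dr": [-0.069,-0.062,-0.019]}
    - {"offset": [0.026,-0.2,-0.224],"dr": [-0.069,-0.062,-0.019]}
    - {"offset": [0.026,-0.2,-0.224],"dr": [-0.069,-0.062,-0.019]}

```text
time_s: 30.67
position: [505.6, -19.1, 306.0]
tool_rot: [0.522, 0.36, -0.541, 0.553]
ft_force: [1.2, 0.2, -0.7]
finger_gap: 64.2
```

>>> step_arm:
  commands:
    - {"offset": [0.026,-0.2,-0.224],"dr": [-0.069,-0.062,-0.019]}
    - {"offset": [0.026,-0.2,-0.224],"dr": [-0.069,-0.062,-0.019]}
    - {"offset": [0.026,-0.2,-0.224],"dr": [-0.069,-0.062,-0.019]}
    - {"offset": [0.026,-0.2,-0.224],"dr": [-0.069,-0.062,-0.019]}
    - {"offset": [0.026,-0.2,-0.224],"dr": [-0.069,-0.062,-0.019]}

```text
time_s: 31.08
position: [428.6, 66.1, 255.4]
tool_rot: [0.291, 0.382, -0.57, 0.667]
ft_force: [0.3, 0.9, -0.3]
finger_gap: 64.0
```

Run:
```python
from plan import *
from h import st
st();a,q=here()
p,F,d=pickpose((406,342),13.5,30,1,-1); B=(p-100*d,F); q=seg(a,B,q,None,"pre")
```

```text
t 31.08 q [ 0.36  0.27  1.69 -0.56  1.37  0.33] p [428.6  66.1 255.4] x [ 0.059 -0.538 -0.841] y [ 0.982  0.182 -0.048] gap 64.0 F [ 0.3  0.9 -0.3]
pre calls 3 offset [-0.027, -0.083, -0.297] dr [0.0838, 0.0046, -0.0482] | step mm 24.8 deg 5.81 jointrate 0.46 ikerr 0.0 minz 97.0 q [0.45 0.93 0.92 0.11 1.8  1.78]
```

>>> step_arm:
  commands:
    - {"offset": [-0.027,-0.083,-0.297],"dr": [0.084,0.005,-0.048]}
    - {"offset": [-0.027,-0.083,-0.297],"dr": [0.084,0.005,-0.048]}
    - {"offset": [-0.027,-0.083,-0.297],"dr": [0.084,0.005,-0.048]}
    - {"offset": [-0.027,-0.083,-0.297],"dr": [0.084,0.005,-0.048]}
    - {"offset": [-0.027,-0.083,-0.297],"dr": [0.084,0.005,-0.048]}

```text
time_s: 31.5
position: [386.0, 178.0, 195.7]
tool_rot: [-0.379, -0.289, 0.72, -0.504]
ft_force: [0.5, -0.3, 0.4]
finger_gap: 64.0
```

>>> step_arm:
  commands:
    - {"offset": [-0.027,-0.083,-0.297],"dr": [0.084,0.005,-0.048]}
    - {"offset": [-0.027,-0.083,-0.297],"dr": [0.084,0.005,-0.048]}
    - {"offset": [-0.027,-0.083,-0.297],"dr": [0.084,0.005,-0.048]}
    - {"offset": [-0.027,-0.083,-0.297],"dr": [0.084,0.005,-0.048]}
    - {"offset": [-0.027,-0.083,-0.297],"dr": [0.084,0.005,-0.048]}

```text
time_s: 31.92
position: [406.8, 292.6, 134.8]
tool_rot: [-0.447, -0.172, 0.823, -0.304]
ft_force: [0.3, 0.5, -0.2]
finger_gap: 64.2
```

>>> step_arm:
  commands:
    - {"offset": [-0.027,-0.083,-0.297],"dr": [0.084,0.005,-0.048]}
    - {"offset": [-0.027,-0.083,-0.297],"dr": [0.084,0.005,-0.048]}
    - {"offset": [-0.027,-0.083,-0.297],"dr": [0.084,0.005,-0.048]}
    - {"offset": [-0.027,-0.083,-0.297],"dr": [0.084,0.005,-0.048]}
    - {"offset": [-0.027,-0.083,-0.297],"dr": [0.084,0.005,-0.048]}

```text
time_s: 32.33
position: [481.9, 378.6, 72.5]
tool_rot: [-0.484, -0.041, 0.87, -0.085]
ft_force: [0.9, -0.1, 0.3]
finger_gap: 64.4
```

Run:
```python
from plan import *
from h import *
st();V=cal("wrist")[3]; shot("wrist","w6")
print([(round(r["p"],2),toworld("wrist",r["centre"],V).round(1).tolist()) for r in env.place_of("wrist","bar3_mid")])
for r in env.regions_of("wrist","bar3_mid"): print(round(r["p"],2),r["mask"].sum(),*axis_of("wrist",r["mask"],15,V))
a,q=here()
p,F,d=pickpose((406,342),13.5,30,1,-1); B=(p-50*d,F); print(p);q=seg(a,B,q,1,"pre")
```

```text
t 32.33 q [0.47 0.97 0.92 0.14 1.78 1.85] p [481.9 378.6  72.5] x [-0.517 -0.107 -0.849] y [ 0.187 -0.982  0.01 ] gap 64.4 F [ 0.9 -0.1  0.3]
[(0.67, [404.9, 338.5, 13.5])]
0.73 3186 [405.2 339.1] [ 24. 166.] 13.6
[444.89479682 351.33781455  10.        ]
pre calls 1 offset [0.061, 0.041, 0.011] dr [-0.0082, 0.0066, 0.0025] | step mm 5.9 deg 0.65 jointrate 0.11 ikerr 0.0 minz 53.0 q [0.46 0.93 1.06 0.11 1.67 1.78]
```

View pics/w6.png

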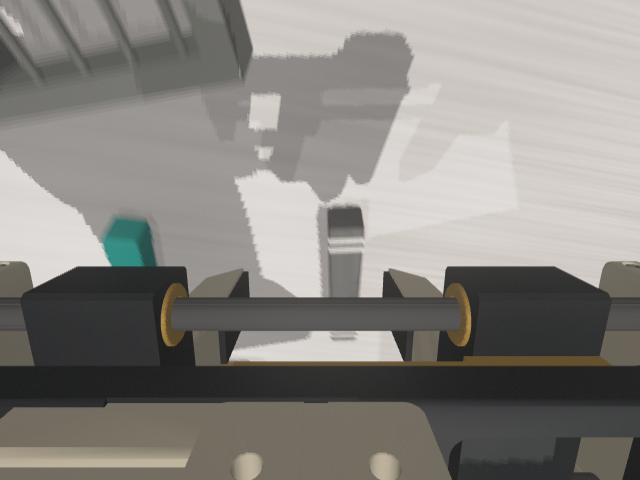

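>>> step_arm:
  commands:
    - {"offset": [0.061,0.05,0.011],"dr": [-0.01,0.008,0.002]}
    - {"offset": [0.061,0.05,0.011],"dr": [-0.01,0.008,0.002]}
    - {"offset": [0.061,0.05,0.011],"dr": [-0.01,0.008,0.002]}
    - {"offset": [0.061,0.05,0.011],"dr": [-0.01,0.008,0.002]}
    - {"offset": [0.061,0.05,0.011],"dr": [-0.008,0.008,0.002]}

```text
time_s: 32.9
position: [466.3, 353.0, 53.4]
tool_rot: [-0.498, -0.068, 0.858, -0.108]
ft_force: [1.3, 0.5, 0.2]
finger_gap: 64.0
```

Run:
```python
from plan import *
from h import *
st();a,q=here()
p,F,d=pickpose((405.5,340),13.6,30,1,-1); q=seg(a,(p,F),q,1,"in")
```

```text
t 32.9 q [0.46 0.92 1.08 0.11 1.65 1.75] p [466.3 353.   53.4] x [-0.48  -0.118 -0.869] y [ 0.253 -0.967 -0.008] gap 64.0 F [1.3 0.5 0.2]
in calls 1 offset [0.122, -0.004, -0.006] dr [0.0039, -0.0011, -0.0004] | step mm 9.7 deg 0.25 jointrate 0.09 ikerr 0.0 minz 10.0 q [0.47 0.94 1.18 0.11 1.54 1.77]
```

>>> step_arm:
  commands:
    - {"offset": [0.138,-0.003,-0.01],"dr": [0.004,-0.001,0]}
    - {"offset": [0.138,-0.003,-0.01],"dr": [0.004,-0.001,0]}
    - {"offset": [0.138,-0.003,-0.01],"dr": [0.004,-0.001,0]}
    - {"offset": [0.138,-0.003,-0.01],"dr": [0.004,-0.001,0]}
    - {"offset": [0.12,-0.003,-0.01],"dr": [0.004,-0.001,0]}

```text
time_s: 33.32
position: [438.9, 348.2, 8.4]
tool_rot: [-0.498, -0.063, 0.858, -0.109]
ft_force: [-0.6, 0.3, 0.5]
finger_gap: 64.7
```

Run:
```python
from plan import *
from h import *
st();a,q=here()
p,F,d=pickpose((405.5,340),13.6,30,1,-1,z=9); q=seg(a,(p,F),q,1,"in")
```

```text
t 33.32 q [0.47 0.93 1.2  0.11 1.52 1.76] p [438.9 348.2   8.4] x [-0.481 -0.124 -0.868] y [ 0.249 -0.968 -0.   ] gap 64.7 F [-0.6  0.3  0.5]
in calls 1 offset [-0.008, 0.0, -0.011] dr [0.0024, -0.0007, -0.0014] | step mm 1.1 deg 0.17 jointrate 0.02 ikerr 0.0 minz 9.0 q [0.47 0.94 1.18 0.11 1.54 1.77]
```

>>> step_arm:
  commands:
    - {"offset": [-0.006,0,-0.01],"dr": [0,0,0]}
    - {"offset": [-0.006,0,-0.01],"dr": [0,0,0]}
    - {"offset": [0,0,0],"dr": [0,0,0]}
    - {"offset": [0,0,0],"dr": [0,0,0]}
    - {"offset": [0,0,0],"dr": [0,0,0]}
  claw: -1
  grip_force: 50

```text
time_s: 33.73
position: [438.7, 348.9, 9.4]
tool_rot: [-0.496, -0.065, 0.858, -0.111]
ft_force: [0.6, -0.5, 0.4]
finger_gap: 35.8
```

>>> step_arm:
  commands:
    - {"offset": [0,0,0],"dr": [0,0,0]}
    - {"offset": [0,0,0],"dr": [0,0,0]}
    - {"offset": [0,0,0],"dr": [0,0,0]}
    - {"offset": [0,0,0],"dr": [0,0,0]}
    - {"offset": [0,0,0],"dr": [0,0,0]}

```text
time_s: 34.15
position: [439.7, 349.0, 10.1]
tool_rot: [-0.497, -0.065, 0.858, -0.111]
ft_force: [-0.7, 0.5, -0.2]
finger_gap: 21.3
```

Run:
```python
from plan import *
from h import *
st();a,q=here(); up=(a[0]+[-20,0,240],a[1]); q=seg(a,up,q,2,"lift"); m=midpose((450,0),275); seg(up,m,q,4,"mid")
```

```text
t 34.15 q [0.47 0.93 1.19 0.11 1.53 1.75] p [439.7 349.   10.1] x [-0.481 -0.126 -0.868] y [ 0.255 -0.967 -0.001] gap 21.3 F [-0.7  0.5 -0.2]
lift calls 2 offset [-0.248, -0.007, 0.17] dr [0.0, 0.0, 0.0] | step mm 24.1 deg 0.0 jointrate 0.19 ikerr 0.0 minz 34.0 q [0.49 0.68 1.01 0.12 1.96 1.82]
mid calls 4 offset [0.07, 0.165, 0.153] dr [-0.0543, -0.0002, 0.0313] | step mm 18.9 deg 3.76 jointrate 0.31 ikerr 0.0 minz 251.0 q [ 0.18  0.25  1.64 -0.52  1.38  0.31]
```

>>> step_arm:
  commands:
    - {"offset": [-0.1,0,0.07],"dr": [0,0,0]}
    - {"offset": [-0.25,-0.007,0.17],"dr": [0,0,0]}
    - {"offset": [-0.25,-0.007,0.17],"dr": [0,0,0]}
    - {"offset": [-0.25,-0.007,0.17],"dr": [0,0,0]}
    - {"offset": [-0.25,-0.007,0.17],"dr": [0,0,0]}

```text
time_s: 34.57
position: [428.4, 347.1, 115.7]
tool_rot: [-0.493, -0.063, 0.861, -0.112]
ft_force: [-0.1, 0.2, -1.5]
finger_gap: 21.7
```

>>> step_arm:
  commands:
    - {"offset": [-0.25,-0.007,0.18],"dr": [0,0,0]}
    - {"offset": [-0.25,-0.007,0.18],"dr": [0,0,0]}
    - {"offset": [-0.25,-0.007,0.18],"dr": [0,0,0]}
    - {"offset": [-0.25,-0.007,0.18],"dr": [0,0,0]}
    - {"offset": [-0.25,-0.007,0.18],"dr": [0,0,0]}

```text
time_s: 34.98
position: [415.1, 346.3, 247.2]
tool_rot: [-0.493, -0.062, 0.86, -0.112]
ft_force: [-0.2, -0.1, -2.9]
finger_gap: 21.2
```

>>> step_arm:
  commands:
    - {"offset": [0.07,0.165,0.153],"dr": [-0.055,0,0.031]}
    - {"offset": [0.07,0.165,0.153],"dr": [-0.055,0,0.031]}
    - {"offset": [0.07,0.165,0.153],"dr": [-0.055,0,0.031]}
    - {"offset": [0.07,0.165,0.153],"dr": [-0.055,0,0.031]}
    - {"offset": [0.07,0.165,0.153],"dr": [-0.055,0,0.031]}

```text
time_s: 35.4
position: [378.8, 259.1, 262.6]
tool_rot: [-0.481, -0.15, 0.825, -0.255]
ft_force: [-1.1, 0.8, -2.8]
finger_gap: 21.2
```

>>> step_arm:
  commands:
    - {"offset": [0.07,0.165,0.153],"dr": [-0.055,0,0.031]}
    - {"offset": [0.07,0.165,0.153],"dr": [-0.055,0,0.031]}
    - {"offset": [0.07,0.165,0.153],"dr": [-0.055,0,0.031]}
    - {"offset": [0.07,0.165,0.153],"dr": [-0.055,0,0.031]}
    - {"offset": [0.07,0.165,0.153],"dr": [-0.055,0,0.031]}

```text
time_s: 35.82
position: [371.1, 161.4, 271.6]
tool_rot: [-0.45, -0.232, 0.767, -0.394]
ft_force: [0.5, 0.8, -1.4]
finger_gap: 21.4
```

>>> step_arm:
  commands:
    - {"offset": [0.07,0.165,0.153],"dr": [-0.055,0,0.031]}
    - {"offset": [0.07,0.165,0.153],"dr": [-0.055,0,0.031]}
    - {"offset": [0.07,0.165,0.153],"dr": [-0.055,0,0.031]}
    - {"offset": [0.07,0.165,0.153],"dr": [-0.055,0,0.031]}
    - {"offset": [0.07,0.165,0.153],"dr": [-0.055,0,0.031]}

```text
time_s: 36.23
position: [396.4, 67.7, 280.3]
tool_rot: [-0.404, -0.307, 0.687, -0.521]
ft_force: [0.5, 0.7, -1.8]
finger_gap: 21.5
```

>>> step_arm:
  commands:
    - {"offset": [0.07,0.165,0.153],"dr": [-0.055,0,0.031]}
    - {"offset": [0.07,0.165,0.153],"dr": [-0.055,0,0.031]}
    - {"offset": [0.07,0.165,0.153],"dr": [-0.055,0,0.031]}
    - {"offset": [0.07,0.165,0.153],"dr": [-0.055,0,0.031]}
    - {"offset": [0.07,0.165,0.153],"dr": [-0.055,0,0.031]}

```text
time_s: 36.65
position: [451.1, -10.8, 288.8]
tool_rot: [0.347, 0.371, -0.586, 0.631]
ft_force: [0.6, 0.6, -1.8]
finger_gap: 21.7
```

Run:
```python
from plan import *
from h import *
st();a,q=here()
for w in((-1,1),(-1,-1)): 
    print(placepose(*w,285,psi=20)[0].round(1)); seg(a,placepose(*w,285,psi=20),q,4,f"place {w}")
```

```text
t 36.65 q [ 0.15  0.21  1.65 -0.52  1.36  0.21] p [451.1 -10.8 288.8] x [ 0.037 -0.483 -0.875] y [0.997 0.072 0.003] gap 21.7 F [ 0.6  0.6 -1.8]
[ 543.9 -291.4  285. ]
place (-1, 1) calls 4 offset [-0.002, 0.143, 0.144] dr [0.0651, 0.0626, 0.018] | step mm 16.2 deg 5.53 jointrate 0.36 ikerr 0.0 minz 285.0 q [-1.09  0.37  1.79  1.18  1.19 -0.48]
[ 563.4 -348.1  285. ]
place (-1, -1) calls 4 offset [-0.002, 0.172, 0.173] dr [0.0651, 0.0626, 0.018] | step mm 19.5 deg 5.53 jointrate 0.35 ikerr 0.0 minz 285.0 q [-1.11  0.47  1.63  1.15  1.23 -0.42]
```

>>> step_arm:
  commands:
    - {"offset": [-0.002,0.143,0.144],"dr": [0.065,0.063,0.018]}
    - {"offset": [-0.002,0.143,0.144],"dr": [0.065,0.063,0.018]}
    - {"offset": [-0.002,0.143,0.144],"dr": [0.065,0.063,0.018]}
    - {"offset": [-0.002,0.143,0.144],"dr": [0.065,0.063,0.018]}
    - {"offset": [-0.002,0.143,0.144],"dr": [0.065,0.063,0.018]}

```text
time_s: 37.07
position: [503.2, -65.8, 317.1]
tool_rot: [0.562, 0.35, -0.542, 0.518]
ft_force: [0.4, -0.2, -2.9]
finger_gap: 21.4
```

>>> step_arm:
  commands:
    - {"offset": [-0.002,0.143,0.144],"dr": [0.065,0.063,0.018]}
    - {"offset": [-0.002,0.143,0.144],"dr": [0.065,0.063,0.018]}
    - {"offset": [-0.002,0.143,0.144],"dr": [0.065,0.063,0.018]}
    - {"offset": [-0.002,0.143,0.144],"dr": [0.065,0.063,0.018]}
    - {"offset": [-0.002,0.143,0.144],"dr": [0.065,0.063,0.018]}

```text
time_s: 37.48
position: [534.4, -141.8, 335.8]
tool_rot: [0.746, 0.303, -0.463, 0.37]
ft_force: [0.7, 1.5, -2.9]
finger_gap: 21.9
```

>>> step_arm:
  commands:
    - {"offset": [-0.002,0.143,0.144],"dr": [0.065,0.063,0.018]}
    - {"offset": [-0.002,0.143,0.144],"dr": [0.065,0.063,0.018]}
    - {"offset": [-0.002,0.143,0.144],"dr": [0.065,0.063,0.018]}
    - {"offset": [-0.002,0.143,0.144],"dr": [0.065,0.063,0.018]}
    - {"offset": [-0.002,0.143,0.144],"dr": [0.065,0.063,0.018]}

```text
time_s: 37.9
position: [543.8, -225.1, 330.4]
tool_rot: [0.882, 0.236, -0.354, 0.201]
ft_force: [0.7, 0.1, -2.2]
finger_gap: 21.6
```

>>> step_arm:
  commands:
    - {"offset": [-0.002,0.143,0.144],"dr": [0.065,0.063,0.018]}
    - {"offset": [-0.002,0.143,0.144],"dr": [0.065,0.063,0.018]}
    - {"offset": [-0.002,0.143,0.144],"dr": [0.065,0.063,0.018]}
    - {"offset": [-0.002,0.143,0.144],"dr": [0.065,0.063,0.018]}
    - {"offset": [-0.002,0.143,0.144],"dr": [0.065,0.063,0.018]}

```text
time_s: 38.32
position: [538.5, -301.6, 296.4]
tool_rot: [0.962, 0.156, -0.221, 0.021]
ft_force: [0.8, 0.1, -1.1]
finger_gap: 21.7
```

Run:
```python
from plan import *
from h import *
st();a,q=here()
B=placepose(-1,1,228,psi=20,w=(2,1)); print(B[0].round(1)); q=seg(a,B,q,1,"to228")
```

```text
t 38.32 q [-1.14  0.38  1.81  1.25  1.23 -0.51] p [ 538.5 -301.6  296.4] x [ 0.853  0.291 -0.433] y [ 0.309 -0.951 -0.029] gap 21.7 F [ 0.8  0.1 -1.1]
[ 545.9 -290.4  228. ]
to228 calls 1 offset [0.102, -0.018, 0.14] dr [-0.0081, -0.0146, -0.0033] | step mm 14.0 deg 1.02 jointrate 0.09 ikerr 0.0 minz 228.0 q [-1.09  0.46  1.85  1.24  1.14 -0.63]
```

>>> step_arm:
  commands:
    - {"offset": [0.102,-0.019,0.135],"dr": [-0.009,-0.016,-0.004]}
    - {"offset": [0.102,-0.019,0.135],"dr": [-0.009,-0.016,-0.004]}
    - {"offset": [0.102,-0.019,0.135],"dr": [-0.009,-0.016,-0.004]}
    - {"offset": [0.102,-0.019,0.135],"dr": [-0.009,-0.016,-0.004]}
    - {"offset": [0.1,-0.017,0.13],"dr": [-0.009,-0.016,-0.004]}

```text
time_s: 38.73
position: [544.8, -290.1, 224.8]
tool_rot: [0.949, 0.17, -0.262, 0.05]
ft_force: [-0.3, 0.5, -2.1]
finger_gap: 21.7
```

Run:
```python
from plan import *
from h import *
for n in("side","top"):
    im=env.camera(n); print(n,[(round(r["p"],2),toworld(n,r["centre"]).round(1).tolist()) for r in env.place_of(n,"bar3_mid")])
st();a,q=here(); print(well(-1,1))
q=seg(a,placepose(-1,1,190,psi=20,w=(2,1)),q,1,"to190")
```

```text
side [(0.69, [369.7, 207.5, 15.4]), (0.52, [371.5, 491.2, 11.5])]
top [(0.98, [366.7, 492.9, 11.4]), (0.64, [371.9, 208.7, 15.6]), (0.58, [541.5, -292.3, 188.9])]
t 38.93 q [-1.09  0.46  1.84  1.23  1.13 -0.62] p [ 544.8 -290.5  225.9] x [ 0.806  0.298 -0.512] y [ 0.348 -0.938  0.003] gap 21.4 F [-0.2 -1.  -0.6]
[ 543.8673981  -291.40148737]
to190 calls 1 offset [0.048, 0.0, 0.076] dr [0.0011, 0.0026, 0.0008] | step mm 7.2 deg 0.17 jointrate 0.08 ikerr 0.0 minz 190.0 q [-1.09  0.52  1.88  1.29  1.11 -0.73]
```

>>> step_arm:
  commands:
    - {"offset": [0.048,0,0.076],"dr": [0.001,0.003,0.001]}
    - {"offset": [0.048,0,0.076],"dr": [0.001,0.003,0.001]}
    - {"offset": [0.048,0,0.076],"dr": [0.001,0.003,0.001]}
    - {"offset": [0.048,0,0.076],"dr": [0.001,0.003,0.001]}
    - {"offset": [0.048,0,0.076],"dr": [0.001,0.003,0.001]}

```text
time_s: 39.35
position: [547.1, -291.4, 190.7]
tool_rot: [0.952, 0.166, -0.252, 0.049]
ft_force: [-0.5, -0.5, -2.0]
finger_gap: 21.5
```

>>> step_arm:
  commands:
    - {"offset": [0.042,0,0.072],"dr": [0,0,0]}
    - {"offset": [0.042,0,0.072],"dr": [0,0,0]}
    - {"offset": [0.042,0,0.072],"dr": [0,0,0]}
    - {"offset": [0.042,0,0.072],"dr": [0,0,0]}
    - {"offset": [0.042,0,0.072],"dr": [0,0,0]}

```text
time_s: 39.77
position: [547.0, -292.0, 152.5]
tool_rot: [0.952, 0.165, -0.252, 0.047]
ft_force: [0.4, -0.1, -1.7]
finger_gap: 21.8
```

Run:
```python
from plan import *
from h import *
st();a,q=here()
q=seg(a,placepose(-1,1,120,psi=20,w=(2,1)),q,1,"to120")
```

```text
t 39.77 q [-1.09  0.59  1.91  1.34  1.08 -0.84] p [ 547.  -292.   152.5] x [ 0.818  0.291 -0.495] y [ 0.339 -0.941  0.007] gap 21.8 F [ 0.4 -0.1 -1.7]
to120 calls 1 offset [0.039, -0.005, 0.071] dr [0.0009, -0.001, -0.0012] | step mm 6.5 deg 0.11 jointrate 0.06 ikerr 0.0 minz 120.0 q [-1.09  0.66  1.92  1.37  1.07 -0.92]
```

>>> step_arm:
  commands:
    - {"offset": [0.038,-0.005,0.07],"dr": [0,0,0]}
    - {"offset": [0.038,-0.005,0.07],"dr": [0,0,0]}
    - {"offset": [0.038,-0.005,0.07],"dr": [0,0,0]}
    - {"offset": [0.034,-0.005,0.06],"dr": [0,0,0]}
    - {"offset": [0.022,0,0.04],"dr": [0,0,0]}

```text
time_s: 40.18
position: [546.0, -290.9, 120.3]
tool_rot: [0.952, 0.165, -0.252, 0.047]
ft_force: [-0.3, 0.7, -1.7]
finger_gap: 21.4
```

>>> step_arm:
  commands:
    - {"offset": [0,0,0],"dr": [0,0,0]}
    - {"offset": [0,0,0],"dr": [0,0,0]}
    - {"offset": [0,0,0],"dr": [0,0,0]}
    - {"offset": [0,0,0],"dr": [0,0,0]}
    - {"offset": [0,0,0],"dr": [0,0,0]}
  claw: -0.2

```text
time_s: 40.6
position: [546.6, -291.2, 121.3]
tool_rot: [0.953, 0.165, -0.251, 0.047]
ft_force: [0.5, 0.6, 0.1]
finger_gap: 37.0
```

>>> step_arm:
  commands:
    - {"offset": [-0.1,0,0],"dr": [0,0,0]}
    - {"offset": [-0.2,0,0],"dr": [0,0,0]}
    - {"offset": [-0.3,0,0],"dr": [0,0,0]}
    - {"offset": [-0.3,0,0],"dr": [0,0,0]}
    - {"offset": [-0.3,0,-0.1],"dr": [0,0,0]}

```text
time_s: 41.02
position: [469.2, -315.6, 176.5]
tool_rot: [0.952, 0.168, -0.251, 0.046]
ft_force: [-0.4, -0.3, 0.1]
finger_gap: 36.8
```

>>> step_arm:
  commands:
    - {"offset": [-0.11,0,-0.17],"dr": [0,0,0]}
    - {"offset": [-0.11,0,-0.17],"dr": [0,0,0]}
    - {"offset": [-0.11,0,-0.17],"dr": [0,0,0]}
    - {"offset": [-0.11,0,-0.17],"dr": [0,0,0]}
    - {"offset": [-0.11,0,-0.17],"dr": [0,0,0]}

```text
time_s: 41.43
position: [458.9, -319.9, 263.4]
tool_rot: [0.952, 0.165, -0.252, 0.046]
ft_force: [0.7, -0.8, -0.0]
finger_gap: 36.8
```

Run:
```python
from plan import *
from h import *
st()
for n in("side","top"):
    im=env.camera(n)
    for b in ("bar0_mid","bar1_mid","bar2_mid","bar3_mid","mallet_mid","pin_top","coaster_top"): print(n,b,[(round(r["p"],2),toworld(n,r["centre"]).round(1).tolist()) for r in env.place_of(n,b)])
    if n=="side": cv2.imwrite("pics/s7.png",cv2.resize(im[200:440,200:480,::-1],None,fx=2.5,fy=2.5))
```

```text
t 41.43 q [-1.29  0.37  1.87  1.12  1.3  -0.63] p [ 458.9 -319.9  263.4] x [ 0.818  0.291 -0.496] y [ 0.338 -0.941  0.005] gap 36.8 F [ 0.7 -0.8 -0. ]
side bar0_mid [(0.93, [598.8, -266.8, 79.7])]
side bar1_mid [(0.9, [624.3, -327.2, 80.7])]
side bar2_mid [(0.69, [765.5, -28.8, -0.2]), (0.4, [412.1, -125.3, 10.1])]
side bar3_mid [(0.73, [373.5, 210.4, 15.7]), (0.69, [410.7, -314.0, 66.8]), (0.6, [540.3, -287.3, 80.9])]
side mallet_mid [(0.84, [410.7, -312.6, 67.9])]
side pin_top []
side coaster_top [(0.84, [412.4, -123.8, 11.6]), (0.24, [610.2, -30.4, -0.5])]
top bar0_mid [(0.68, [596.1, -269.6, 85.4]), (0.27, [621.6, -332.9, 76.0]), (0.27, [588.5, 500.4, 2.7])]
top bar1_mid [(0.55, [621.8, -328.2, 79.9])]
top bar2_mid [(0.64, [534.8, -507.7, -1.5]), (0.38, [618.6, -330.8, 77.3])]
top bar3_mid [(0.86, [366.5, 493.3, 13.1]), (0.69, [371.1, 206.6, 11.5])]
top mallet_mid [(0.65, [410.6, -315.7, 67.1]), (0.53, [581.5, -311.9, 2.3])]
top pin_top [(0.63, [629.0, -34.3, 98.6]), (0.53, [412.2, -316.3, 65.2])]
top coaster_top [(0.61, [410.6, -124.3, 9.9])]
```

View pics/s7.png

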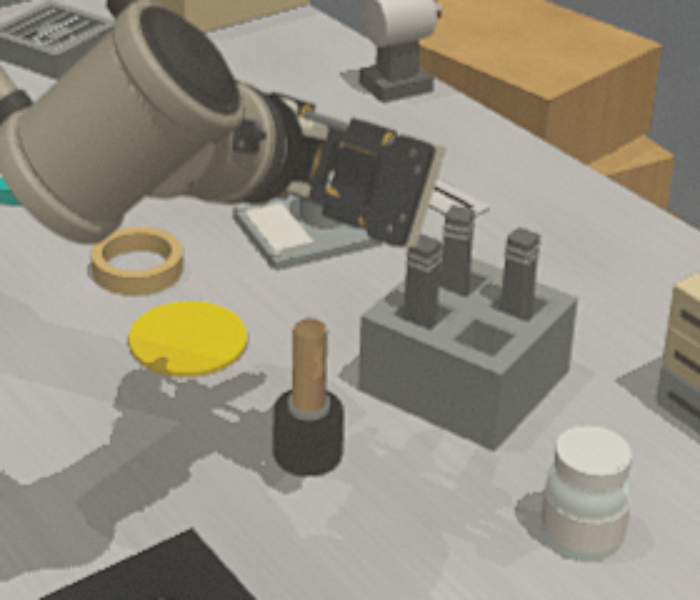

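Run:
```python
from plan import *
a,q=here()
F=frame([0,0,-1],[a[1][0,1],a[1][1,1],0])
m=np.array([410.5,-314.5]); B=(np.r_[m,240],F); q=seg(a,B,q,2,"overM"); q=seg(B,(np.r_[m,83],F),q,1,"down")
q=seg((np.r_[m,83],F),(np.r_[m,240],F),q,1,"up"); P1=(np.r_[628.5,-34,240],F); q=seg(B,P1,q,None,"pin"); q=seg(P1,(np.r_[628.5,-34,169],F),q,1,"press"); q=seg(P1,(np.r_[412,-125,120],F),q,None,"coaster")
```

```text
overM calls 2 offset [-0.008, -0.027, 0.064] dr [0.0002, -0.1005, -0.0004] | step mm 5.6 deg 6.03 jointrate 0.47 ikerr 0.0 minz 240.0 q [-0.8   0.32  1.52 -0.    1.3   0.42]
down calls 1 offset [0.392, 0.0, 0.0] dr [0.0, 0.0, 0.0] | step mm 31.4 deg 0.0 jointrate 0.3 ikerr 0.0 minz 83.0 q [-0.8   0.49  1.73 -0.    0.92  0.42]
up calls 1 offset [-0.392, 0.0, 0.0] dr [0.0, 0.0, 0.0] | step mm 31.4 deg 0.0 jointrate 0.3 ikerr 0.0 minz 114.0 q [-0.8   0.32  1.52  0.    1.3   0.42]
pin calls 2 offset [0.0, -0.238, -0.375] dr [0.0, 0.0, 0.0] | step mm 35.5 deg 0.0 jointrate 0.32 ikerr 0.0 minz 240.0 q [-0.18  0.53  1.19  0.    1.42  1.05]
press calls 1 offset [0.178, 0.0, 0.0] dr [0.0, 0.0, 0.0] | step mm 14.2 deg 0.0 jointrate 0.13 ikerr 0.0 minz 169.0 q [-0.18  0.58  1.3  -0.    1.26  1.05]
coaster calls 2 offset [0.15, 0.015, 0.293] dr [0.0, 0.0, 0.0] | step mm 26.4 deg 0.0 jointrate 0.4 ikerr 0.0 minz 120.0 q [-0.47  0.3   1.92 -0.    0.92  0.75]
```

>>> step_arm:
  commands:
    - {"offset": [-0.008,-0.027,0.064],"dr": [0,-0.1,0]}
    - {"offset": [-0.008,-0.027,0.064],"dr": [0,-0.1,0]}
    - {"offset": [-0.008,-0.027,0.064],"dr": [0,-0.1,0]}
    - {"offset": [-0.008,-0.027,0.064],"dr": [0,-0.1,0]}
    - {"offset": [-0.008,-0.027,0.064],"dr": [0,-0.1,0]}
  claw: 0.6

```text
time_s: 42.65
position: [434.3, -318.6, 242.1]
tool_rot: [0.851, 0.144, -0.499, 0.084]
ft_force: [0.3, 0.8, -0.6]
finger_gap: 65.7
```

>>> step_arm:
  commands:
    - {"offset": [-0.008,-0.027,0.064],"dr": [0,-0.1,0]}
    - {"offset": [-0.008,-0.027,0.064],"dr": [0,-0.1,0]}
    - {"offset": [-0.008,-0.027,0.064],"dr": [0,-0.1,0]}
    - {"offset": [-0.008,-0.027,0.064],"dr": [0,-0.1,0]}
    - {"offset": [-0.008,-0.027,0.064],"dr": [0,-0.1,0]}

```text
time_s: 43.07
position: [405.7, -318.8, 242.3]
tool_rot: [-0.685, -0.109, 0.71, -0.122]
ft_force: [0.2, -0.2, 0.1]
finger_gap: 73.7
```

```bash
cat >> plan.py <<'E'
def down(): 
    a,q=here(); return frame([0,0,-1],[a[1][0,1],a[1][1,1],0])
E
python3 - <<'E'
from plan import *
from h import *
st();a,q=here(); V=cal("wrist")[3]; im=env.camera("wrist")
print([(round(r["p"],2),toworld("wrist",r["centre"],V).round(1).tolist()) for r in env.place_of("wrist","mallet_mid")])
seg(a,(np.r_[410.5,-314.5,170],down()),q,1,"over")
E
```

```text
t 43.07 q [-0.79  0.32  1.51 -0.04  1.31  0.46] p [ 405.7 -318.8  242.3] x [-0.031 -0.024 -0.999] y [ 0.323 -0.946  0.013] gap 73.7 F [ 0.2 -0.2  0.1]
[(0.74, [409.9, -313.1, 65.1])]
over calls 1 offset [0.18, -0.008, -0.019] dr [-0.0009, 0.0071, -0.0024] | step mm 14.5 deg 0.45 jointrate 0.14 ikerr 0.0 minz 170.0 q [-0.8   0.38  1.63 -0.    1.13  0.43]
```

>>> step_arm:
  commands:
    - {"offset": [0.18,-0.009,-0.022],"dr": [-0.001,0.008,-0.003]}
    - {"offset": [0.18,-0.009,-0.022],"dr": [-0.001,0.008,-0.003]}
    - {"offset": [0.18,-0.009,-0.022],"dr": [-0.001,0.008,-0.003]}
    - {"offset": [0.18,-0.009,-0.022],"dr": [-0.001,0.008,-0.003]}
    - {"offset": [0.18,-0.009,-0.022],"dr": [-0.001,0.008,-0.003]}

```text
time_s: 43.58
position: [417.0, -311.1, 168.5]
tool_rot: [0.707, 0.123, -0.686, 0.117]
ft_force: [-0.9, -0.3, -0.5]
finger_gap: 73.5
```

Run:
```python
from plan import *
from h import *
st();a,q=here()
seg(a,(np.r_[410.3,-314,84],down()),q,1,"down")
```

```text
t 43.58 q [-0.81  0.38  1.64  0.03  1.11  0.41] p [ 417.  -311.1  168.5] x [ 0.028  0.013 -1.   ] y [ 0.335 -0.942 -0.003] gap 73.5 F [-0.9 -0.3 -0.5]
down calls 1 offset [0.211, 0.002, 0.022] dr [-0.0, -0.0058, 0.0006] | step mm 17.0 deg 0.35 jointrate 0.15 ikerr 0.0 minz 84.0 q [-0.8   0.49  1.74 -0.    0.92  0.43]
```

>>> step_arm:
  commands:
    - {"offset": [0.21,0.002,0.025],"dr": [0,-0.006,0]}
    - {"offset": [0.21,0.002,0.025],"dr": [0,-0.006,0]}
    - {"offset": [0.21,0.002,0.025],"dr": [0,-0.006,0]}
    - {"offset": [0.21,0.002,0.02],"dr": [0,-0.006,0]}
    - {"offset": [0.19,0.002,0.01],"dr": [0,-0.003,0]}

```text
time_s: 44.0
position: [408.8, -314.3, 81.6]
tool_rot: [0.704, 0.121, -0.691, 0.114]
ft_force: [0.6, 0.2, 0.1]
finger_gap: 73.0
```

Run:
```python
from plan import *
from h import *
st();a,q=here()
seg(a,(np.r_[410.3,-314,84],down()),q,1,"down")
```

```text
t 44.0 q [-0.82  0.49  1.74  0.03  0.91  0.41] p [ 408.8 -314.3   81.6] x [ 0.016  0.012 -1.   ] y [ 0.327 -0.945 -0.006] gap 73.0 F [0.6 0.2 0.1]
down calls 1 offset [-0.006, 0.001, -0.004] dr [-0.0, -0.0036, 0.0012] | step mm 0.6 deg 0.23 jointrate 0.02 ikerr 0.0 minz 82.0 q [-0.8   0.49  1.74 -0.    0.92  0.44]
```

>>> step_arm:
  commands:
    - {"offset": [-0.006,0.001,-0.005],"dr": [0,-0.005,0.0015]}
    - {"offset": [-0.006,0.001,-0.005],"dr": [0,-0.005,0.0015]}
    - {"offset": [-0.006,0.001,-0.005],"dr": [0,-0.005,0.0015]}
    - {"offset": [-0.006,0.001,-0.005],"dr": [0,-0.004,0.0015]}
    - {"offset": [0,0,0],"dr": [0,0,0]}

```text
time_s: 44.42
position: [408.2, -314.2, 82.6]
tool_rot: [0.698, 0.117, -0.697, 0.113]
ft_force: [-0.1, 0.4, 0.3]
finger_gap: 73.3
```

>>> step_arm:
  commands:
    - {"offset": [0,0,0],"dr": [0,0,0]}
    - {"offset": [0,0,0],"dr": [0,0,0]}
    - {"offset": [0,0,0],"dr": [0,0,0]}
    - {"offset": [0,0,0],"dr": [0,0,0]}
    - {"offset": [0,0,0],"dr": [0,0,0]}
  claw: -1
  grip_force: 55

```text
time_s: 44.83
position: [409.7, -314.9, 85.3]
tool_rot: [0.7, 0.116, -0.695, 0.115]
ft_force: [-1.0, 0.5, 0.9]
finger_gap: 45.0
```

>>> step_arm:
  commands:
    - {"offset": [0,0,0],"dr": [0,0,0]}
    - {"offset": [0,0,0],"dr": [0,0,0]}
    - {"offset": [0,0,0],"dr": [0,0,0]}
    - {"offset": [0,0,0],"dr": [0,0,0]}
    - {"offset": [0,0,0],"dr": [0,0,0]}

```text
time_s: 45.25
position: [409.7, -314.7, 85.1]
tool_rot: [0.7, 0.116, -0.696, 0.115]
ft_force: [0.1, -0.5, 1.9]
finger_gap: 27.4
```

Run:
```python
from plan import *
from h import *
st();a,q=here(); U=(np.r_[a[0][:2],240],down()); q=seg(a,U,q,1,"up"); seg(U,(np.r_[628.5,-34,240],down()),q,2,"pin")
```

```text
t 45.25 q [-0.81  0.49  1.74  0.01  0.92  0.43] p [ 409.7 -314.7   85.1] x [ 0.006  0.002 -1.   ] y [ 0.322 -0.947 -0.   ] gap 27.4 F [ 0.1 -0.5  1.9]
up calls 1 offset [-0.387, -0.0, -0.001] dr [-0.0, -0.0012, 0.0] | step mm 31.0 deg 0.07 jointrate 0.3 ikerr 0.0 minz 116.0 q [-0.8   0.32  1.52  0.    1.3   0.44]
pin calls 2 offset [0.0, -0.244, -0.372] dr [0.0, 0.0, 0.0] | step mm 35.6 deg 0.0 jointrate 0.32 ikerr 0.0 minz 240.0 q [-0.18  0.53  1.19  0.    1.42  1.07]
```

>>> step_arm:
  commands:
    - {"offset": [-0.2,0,0],"dr": [0,0,0]}
    - {"offset": [-0.4,0,0],"dr": [0,0,0]}
    - {"offset": [-0.45,0,0],"dr": [0,0,0]}
    - {"offset": [-0.45,0,0],"dr": [0,0,0]}
    - {"offset": [-0.45,0,0],"dr": [0,0,0]}

```text
time_s: 45.67
position: [404.0, -310.4, 235.1]
tool_rot: [-0.694, -0.124, 0.701, -0.107]
ft_force: [0.4, -1.3, -3.7]
finger_gap: 27.4
```

>>> step_arm:
  commands:
    - {"offset": [0,-0.244,-0.372],"dr": [0,0,0]}
    - {"offset": [0,-0.244,-0.372],"dr": [0,0,0]}
    - {"offset": [0,-0.244,-0.372],"dr": [0,0,0]}
    - {"offset": [0,-0.244,-0.372],"dr": [0,0,0]}
    - {"offset": [0,-0.244,-0.372],"dr": [0,0,0]}

```text
time_s: 46.08
position: [516.0, -174.5, 244.1]
tool_rot: [-0.697, -0.114, 0.7, -0.107]
ft_force: [-0.1, -0.6, -2.8]
finger_gap: 27.2
```

>>> step_arm:
  commands:
    - {"offset": [0,-0.244,-0.372],"dr": [0,0,0]}
    - {"offset": [0,-0.244,-0.372],"dr": [0,0,0]}
    - {"offset": [0,-0.244,-0.372],"dr": [0,0,0]}
    - {"offset": [0,-0.244,-0.372],"dr": [0,0,0]}
    - {"offset": [0,-0.244,-0.372],"dr": [0,0,0]}

```text
time_s: 46.5
position: [629.5, -27.3, 240.7]
tool_rot: [-0.694, -0.115, 0.702, -0.106]
ft_force: [0.7, -0.5, -3.5]
finger_gap: 27.3
```

Run:
```python
from plan import *
from h import *
st();a,q=here()
for n in("side","top"):
    im=env.camera(n)
    for b in ("bar0_mid","bar1_mid","bar3_mid","mallet_mid","pin_top"): print(n,b,[(round(r["p"],2),toworld(n,r["centre"]).round(1).tolist()) for r in env.place_of(n,b)])
seg(a,(np.r_[628.5,-34,200],down()),q,1,"over")
```

```text
t 46.5 q [-0.17  0.54  1.17  0.01  1.45  1.09] p [629.5 -27.3 240.7] x [-0.013  0.011 -1.   ] y [ 0.309 -0.951 -0.015] gap 27.3 F [ 0.7 -0.5 -3.5]
side bar0_mid [(0.82, [595.0, -268.3, 77.5])]
side bar1_mid [(0.55, [625.0, -328.3, 77.0])]
side bar3_mid [(0.84, [371.6, 206.1, 11.3]), (0.68, [369.1, 488.8, 13.2]), (0.64, [543.0, -289.5, 79.2])]
side mallet_mid [(0.73, [631.1, -24.3, 219.6])]
side pin_top [(0.58, [630.5, -32.5, 99.2])]
top bar0_mid [(0.67, [600.7, -269.2, 83.3])]
top bar1_mid [(0.55, [623.9, -329.9, 76.9])]
top bar3_mid [(0.82, [371.1, 204.3, 16.4]), (0.72, [364.6, 496.4, 12.5]), (0.47, [544.0, -292.2, 78.0]), (0.29, [600.0, -266.9, 85.3])]
top mallet_mid [(0.56, [630.1, -33.3, 224.2])]
top pin_top [(0.74, [597.4, -268.1, 84.9])]
over calls 1 offset [0.102, 0.016, 0.007] dr [0.0003, 0.0018, 0.0028] | step mm 8.2 deg 0.2 jointrate 0.09 ikerr 0.0 minz 200.0 q [-0.18  0.56  1.25 -0.    1.33  1.08]
```

>>> step_arm:
  commands:
    - {"offset": [0.11,0.018,0.007],"dr": [0,0.002,0.003]}
    - {"offset": [0.11,0.018,0.007],"dr": [0,0.002,0.003]}
    - {"offset": [0.11,0.018,0.007],"dr": [0,0.002,0.003]}
    - {"offset": [0.11,0.018,0.007],"dr": [0,0.002,0.003]}
    - {"offset": [0.11,0.015,0.007],"dr": [0,0.002,0.003]}

```text
time_s: 47.52
position: [628.9, -39.6, 200.3]
tool_rot: [0.703, 0.108, -0.695, 0.11]
ft_force: [0.3, 0.2, -4.0]
finger_gap: 27.0
```

Run:
```python
from plan import *
from h import *
st();a,q=here(); seg(a,(np.r_[629,-33.5,185],down()),q,1,"touch")
```

```text
t 47.52 q [-0.18  0.55  1.26 -0.    1.32  1.08] p [628.9 -39.6 200.3] x [ 0.011 -0.002 -1.   ] y [ 0.304 -0.953  0.006] gap 27.0 F [ 0.3  0.2 -4. ]
touch calls 1 offset [0.038, -0.015, -0.005] dr [0.0, -0.0019, -0.0011] | step mm 3.3 deg 0.13 jointrate 0.02 ikerr 0.0 minz 185.0 q [-0.17  0.57  1.28 -0.    1.3   1.09]
```

>>> step_arm:
  commands:
    - {"offset": [0.038,-0.018,-0.005],"dr": [0,-0.002,-0.001]}
    - {"offset": [0.038,-0.018,-0.005],"dr": [0,-0.002,-0.001]}
    - {"offset": [0.038,-0.018,-0.005],"dr": [0,-0.002,-0.001]}
    - {"offset": [0.038,-0.018,-0.005],"dr": [0,-0.002,-0.001]}
    - {"offset": [0.038,-0.015,-0.005],"dr": [0,-0.002,-0.001]}

```text
time_s: 47.93
position: [628.2, -33.2, 184.4]
tool_rot: [-0.698, -0.108, 0.699, -0.108]
ft_force: [0.5, -1.4, -0.3]
finger_gap: 26.7
```

>>> step_arm:
  commands:
    - {"offset": [0.05,0,0],"dr": [0,0,0]}
    - {"offset": [0.05,0,0],"dr": [0,0,0]}
    - {"offset": [0.05,0,0],"dr": [0,0,0]}
    - {"offset": [0.05,0,0],"dr": [0,0,0]}
    - {"offset": [0.05,0,0],"dr": [0,0,0]}

```text
time_s: 48.35
position: [629.4, -32.9, 170.7]
tool_rot: [0.701, 0.107, -0.697, 0.109]
ft_force: [-9.9, 2.9, 38.8]
finger_gap: 27.2
```

Run:
```python
from h import *
st()
```

```text
t 48.35 q [-0.17  0.58  1.3  -0.    1.26  1.09] p [629.4 -32.9 170.7] x [ 0.006 -0.002 -1.   ] y [ 0.303 -0.953  0.004] gap 27.2 F [-9.9  2.9 38.8]
```

>>> step_arm:
  commands:
    - {"offset": [-0.05,0,0],"dr": [0,0,0]}
    - {"offset": [-0.2,0,0],"dr": [0,0,0]}
    - {"offset": [-0.25,0,0],"dr": [0,0,0]}
    - {"offset": [-0.25,0,0],"dr": [0,0,0]}
    - {"offset": [-0.2,0,0],"dr": [0,0,0]}

```text
time_s: 48.77
position: [627.8, -32.3, 246.4]
tool_rot: [0.7, 0.108, -0.698, 0.109]
ft_force: [0.1, -0.1, -3.6]
finger_gap: 27.2
```

Run:
```python
from plan import *
from h import *
st();a,q=here(); seg(a,(np.r_[411.5,-125,190],down()),q,None,"coaster")
im=env.camera("side"); print([(round(r["p"],2),toworld("side",r["centre"]).round(1).tolist()) for r in env.place_of("side","pin_top")])
```

```text
t 48.77 q [-0.17  0.52  1.18 -0.    1.43  1.09] p [627.8 -32.3 246.4] x [ 0.002 -0.001 -1.   ] y [ 0.303 -0.953  0.001] gap 27.2 F [ 0.1 -0.1 -3.6]
coaster calls 2 offset [0.07, 0.028, 0.293] dr [0.0, -0.0002, -0.0001] | step mm 24.2 deg 0.01 jointrate 0.3 ikerr 0.0 minz 190.0 q [-0.47  0.21  1.82 -0.    1.11  0.79]
[(0.64, [629.2, -30.6, 99.8]), (0.48, [412.4, -125.2, 10.6])]
```

>>> step_arm:
  commands:
    - {"offset": [0.07,0.028,0.293],"dr": [0,0,0]}
    - {"offset": [0.07,0.028,0.293],"dr": [0,0,0]}
    - {"offset": [0.07,0.028,0.293],"dr": [0,0,0]}
    - {"offset": [0.07,0.028,0.293],"dr": [0,0,0]}
    - {"offset": [0.07,0.028,0.293],"dr": [0,0,0]}

```text
time_s: 49.28
position: [519.7, -77.5, 210.5]
tool_rot: [0.701, 0.11, -0.696, 0.11]
ft_force: [0.6, 0.3, -3.9]
finger_gap: 27.4
```

>>> step_arm:
  commands:
    - {"offset": [0.07,0.028,0.293],"dr": [0,0,0]}
    - {"offset": [0.07,0.028,0.293],"dr": [0,0,0]}
    - {"offset": [0.07,0.028,0.293],"dr": [0,0,0]}
    - {"offset": [0.07,0.028,0.293],"dr": [0,0,0]}
    - {"offset": [0.07,0.028,0.293],"dr": [0,0,0]}

```text
time_s: 49.7
position: [402.8, -123.7, 172.6]
tool_rot: [0.699, 0.112, -0.698, 0.109]
ft_force: [-0.5, -0.5, -2.4]
finger_gap: 27.4
```

Run:
```python
from plan import *
from h import *
st();a,q=here(); seg(a,(np.r_[412,-125,115],down()),q,1,"coaster")
```

```text
t 49.7 q [-0.48  0.21  1.87  0.    1.06  0.77] p [ 402.8 -123.7  172.6] x [ 0.     0.005 -1.   ] y [ 0.308 -0.951 -0.005] gap 27.4 F [-0.5 -0.5 -2.4]
coaster calls 1 offset [0.144, 0.01, -0.021] dr [-0.0, -0.0003, 0.0009] | step mm 11.7 deg 0.05 jointrate 0.12 ikerr 0.0 minz 115.0 q [-0.47  0.31  1.93 -0.    0.9   0.78]
```

>>> step_arm:
  commands:
    - {"offset": [0.14,0.01,-0.025],"dr": [0,0,0.001]}
    - {"offset": [0.14,0.01,-0.025],"dr": [0,0,0.001]}
    - {"offset": [0.14,0.01,-0.025],"dr": [0,0,0.001]}
    - {"offset": [0.14,0.01,-0.025],"dr": [0,0,0.001]}
    - {"offset": [0.11,0.01,-0.02],"dr": [0,0,0.001]}

```text
time_s: 50.12
position: [405.1, -124.2, 111.5]
tool_rot: [-0.697, -0.109, 0.7, -0.107]
ft_force: [-1.2, -0.6, -3.3]
finger_gap: 27.4
```

Run:
```python
from plan import *
from h import *
st();a,q=here(); 
for n in("side","top"):
    im=env.camera(n)
    for b in ("mallet_mid","coaster_top"): print(n,b,[(round(r["p"],2),toworld(n,r["centre"]).round(1).tolist()) for r in env.place_of(n,b)])
seg(a,(np.r_[412,-125,93.5],down()),q,1,"coaster")
```

```text
t 50.12 q [-0.48  0.31  1.95 -0.    0.89  0.78] p [ 405.1 -124.2  111.5] x [-0.004  0.002 -1.   ] y [ 0.303 -0.953 -0.003] gap 27.4 F [-1.2 -0.6 -3.3]
side mallet_mid [(0.66, [403.9, -124.7, 94.3])]
side coaster_top [(0.65, [412.5, -125.9, 10.0])]
top mallet_mid [(0.2, [534.9, -506.4, -0.9])]
top coaster_top [(0.59, [411.8, -126.8, 10.2]), (0.36, [591.8, 498.9, 0.6])]
coaster calls 1 offset [0.045, 0.007, -0.016] dr [-0.0001, 0.0007, 0.0007] | step mm 3.9 deg 0.06 jointrate 0.04 ikerr 0.0 minz 94.0 q [-0.47  0.35  1.95 -0.    0.84  0.79]
```

>>> step_arm:
  commands:
    - {"offset": [0.045,0.01,-0.026],"dr": [0,0.001,0.001]}
    - {"offset": [0.045,0.01,-0.026],"dr": [0,0.001,0.001]}
    - {"offset": [0.045,0.01,-0.026],"dr": [0,0.001,0.001]}
    - {"offset": [0.04,0.01,-0.026],"dr": [0,0.001,0.001]}
    - {"offset": [0.025,0.005,-0.015],"dr": [0,0,0]}

```text
time_s: 50.83
position: [418.5, -125.9, 98.2]
tool_rot: [0.701, 0.107, -0.696, 0.11]
ft_force: [0.2, -0.3, -3.3]
finger_gap: 27.3
```

Run:
```python
from plan import *
from h import *
st();a,q=here(); seg(a,(np.r_[412,-125,93.5],down()),q,1,"coaster")
```

```text
t 50.83 q [-0.47  0.34  1.94 -0.    0.85  0.79] p [ 418.5 -125.9   98.2] x [ 0.008 -0.004 -1.   ] y [ 0.303 -0.953  0.007] gap 27.3 F [ 0.2 -0.3 -3.3]
coaster calls 1 offset [0.012, -0.007, 0.015] dr [0.0, -0.0013, -0.0013] | step mm 1.6 deg 0.11 jointrate 0.01 ikerr 0.0 minz 94.0 q [-0.47  0.35  1.95 -0.    0.84  0.79]
```

Within tolerance (6.5 mm); lower to contact with a partial correction.

>>> step_arm:
  commands:
    - {"offset": [0.015,-0.005,0.012],"dr": [0,-0.001,-0.001]}
    - {"offset": [0.015,-0.005,0.012],"dr": [0,-0.001,-0.001]}
    - {"offset": [0.015,-0.005,0.012],"dr": [0,-0.001,-0.001]}
    - {"offset": [0.015,-0.005,0.012],"dr": [0,-0.001,-0.001]}
    - {"offset": [0.015,0,0],"dr": [0,0,0]}

```text
time_s: 51.25
position: [415.0, -125.6, 93.0]
tool_rot: [0.7, 0.108, -0.697, 0.109]
ft_force: [-6.1, 3.2, 22.9]
finger_gap: 27.4
```

```bash
python3 -c "
from h import *
st()"
```

```text
t 51.25 q [-0.47  0.35  1.95  0.    0.84  0.79] p [ 415.  -125.6   93. ] x [ 0.004 -0.002 -1.   ] y [ 0.303 -0.953  0.003] gap 27.4 F [-6.1  3.2 22.9]
```

>>> step_arm:
  commands:
    - {"offset": [0,0,0],"dr": [0,0,0]}
    - {"offset": [0,0,0],"dr": [0,0,0]}
    - {"offset": [0,0,0],"dr": [0,0,0]}
    - {"offset": [0,0,0],"dr": [0,0,0]}
    - {"offset": [0,0,0],"dr": [0,0,0]}

```text
time_s: 51.67
position: [414.8, -125.7, 93.5]
tool_rot: [0.7, 0.107, -0.697, 0.11]
ft_force: [0.2, 0.2, -4.0]
finger_gap: 27.3
```

>>> step_arm:
  commands:
    - {"offset": [0,0,0],"dr": [0,0,0]}
    - {"offset": [0,0,0],"dr": [0,0,0]}
    - {"offset": [0,0,0],"dr": [0,0,0]}
    - {"offset": [0,0,0],"dr": [0,0,0]}
    - {"offset": [0,0,0],"dr": [0,0,0]}
  claw: 0.5

```text
time_s: 52.08
position: [415.8, -126.3, 94.2]
tool_rot: [0.701, 0.107, -0.696, 0.11]
ft_force: [-0.4, 0.7, -0.3]
finger_gap: 56.3
```

>>> step_arm:
  commands:
    - {"offset": [0,0,0],"dr": [0,0,0]}
    - {"offset": [0,0,0],"dr": [0,0,0]}
    - {"offset": [0,0,0],"dr": [0,0,0]}
    - {"offset": [0,0,0],"dr": [0,0,0]}
    - {"offset": [0,0,0],"dr": [0,0,0]}

```text
time_s: 52.5
position: [416.1, -126.5, 94.5]
tool_rot: [0.701, 0.107, -0.696, 0.11]
ft_force: [1.5, 0.5, -0.8]
finger_gap: 68.8
```

>>> step_arm:
  commands:
    - {"offset": [-0.1,0,0],"dr": [0,0,0]}
    - {"offset": [-0.3,0,0],"dr": [0,0,0]}
    - {"offset": [-0.4,0,0],"dr": [0,0,0]}
    - {"offset": [-0.4,0,0],"dr": [0,0,0]}
    - {"offset": [-0.4,0,0],"dr": [0,0,0]}

```text
time_s: 52.92
position: [410.9, -124.0, 222.9]
tool_rot: [-0.697, -0.11, 0.701, -0.107]
ft_force: [0.7, -1.0, 0.1]
finger_gap: 68.9
```

>>> step_arm:
  commands:
    - {"offset": [-0.3,0,0],"dr": [0,0,0]}
    - {"offset": [-0.2,0,0],"dr": [0,0,0]}
    - {"offset": [0,0,0],"dr": [0,0,0]}
    - {"offset": [0,0,0],"dr": [0,0,0]}
    - {"offset": [0,0,0],"dr": [0,0,0]}

```text
time_s: 53.33
position: [412.9, -124.9, 274.0]
tool_rot: [0.701, 0.107, -0.696, 0.11]
ft_force: [-0.1, 1.0, -0.5]
finger_gap: 68.8
```

Run:
```python
from h import *
st()
for n in("side","top"):
    im=env.camera(n)
    for b in ("bar0_mid","bar1_mid","bar3_mid","mallet_mid","coaster_top","pin_top","tape","shroud","screwjar","faceplate"): print(n,b,[(round(r["p"],2),toworld(n,r["centre"]).round(1).tolist()) for r in env.place_of(n,b)])
    if n=="side": cv2.imwrite("pics/s9.png",im[:,:,::-1])
```

```text
t 53.33 q [-0.47  0.13  1.68  0.    1.33  0.79] p [ 412.9 -124.9  274. ] x [ 0.007 -0.003 -1.   ] y [ 0.303 -0.953  0.005] gap 68.8 F [-0.1  1.  -0.5]
side bar0_mid [(0.85, [596.2, -276.2, 82.0])]
side bar1_mid [(0.75, [624.5, -325.4, 81.1])]
side bar3_mid [(0.94, [544.1, -288.3, 80.7]), (0.82, [370.1, 207.4, 14.2]), (0.67, [368.5, 492.4, 14.0])]
side mallet_mid [(0.87, [417.8, -125.8, 73.9]), (0.31, [533.6, -507.5, 2.9])]
side coaster_top [(0.79, [412.7, -124.3, 10.8])]
side pin_top [(0.51, [628.9, -29.3, 103.2])]
side tape [(0.79, [435.2, 3.6, -0.5])]
side shroud [(0.74, [592.1, 501.7, -0.9])]
side screwjar [(0.98, [533.6, -509.2, 1.7])]
side faceplate [(0.92, [766.7, -32.8, -1.6]), (0.72, [543.9, -286.6, 81.0])]
top bar0_mid [(0.71, [599.0, -278.1, 87.1])]
top bar1_mid [(0.62, [593.6, -278.2, 83.0]), (0.5, [623.2, -328.6, 78.3])]
top bar3_mid [(0.88, [367.8, 495.4, 12.2]), (0.73, [373.8, 206.5, 13.1]), (0.53, [631.6, -34.4, 99.3]), (0.48, [545.1, -292.8, 80.1]), (0.45, [621.9, -331.2, 75.4])]
top mallet_mid [(0.17, [409.8, -127.0, 9.7])]
top coaster_top [(0.51, [409.2, -124.4, 8.8])]
top pin_top [(0.6, [629.0, -33.1, 98.2])]
top tape [(0.64, [429.3, 3.8, -0.1]), (0.31, [592.2, 498.4, 0.3])]
top shroud [(0.66, [411.1, -123.9, 6.3])]
top screwjar [(0.74, [533.3, -507.6, 1.1]), (0.61, [408.3, -123.3, 11.0])]
top faceplate [(0.69, [760.9, -33.7, -0.8])]
```

View pics/s9.png

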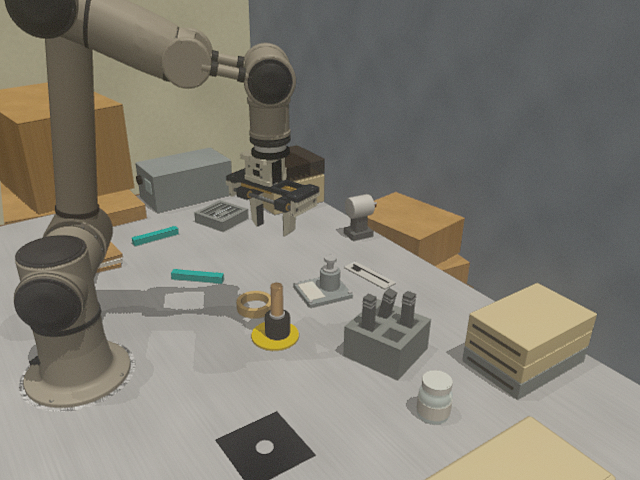

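Run:
```python
from h import *
o=[]
for n in("side","top"):
    im=env.camera(n)
    print(n,[(round(r["p"],2),toworld(n,r["centre"]).round(1).tolist()) for r in env.place_of(n,"bar0_mid")], [(round(r["p"],2),toworld(n,r["centre"]).round(1).tolist()) for r in env.place_of(n,"mallet_mid")])
    u,v=map(int,w2pix(n,[582,-310,90])); c=im[v-45:v+45,u-45:u+45,::-1]; o.append(cv2.resize(c,(400,400),interpolation=cv2.INTER_CUBIC))
cv2.imwrite("pics/f.png",np.hstack(o))
```

```text
side [(0.67, [598.7, -280.4, 80.1])] [(0.85, [417.0, -125.9, 72.9]), (0.73, [412.0, -124.4, 10.7]), (0.48, [593.1, -280.6, 76.6]), (0.25, [620.7, -327.9, 78.6])]
top [] [(0.72, [412.0, -126.0, 8.9])]
```

View pics/f.png

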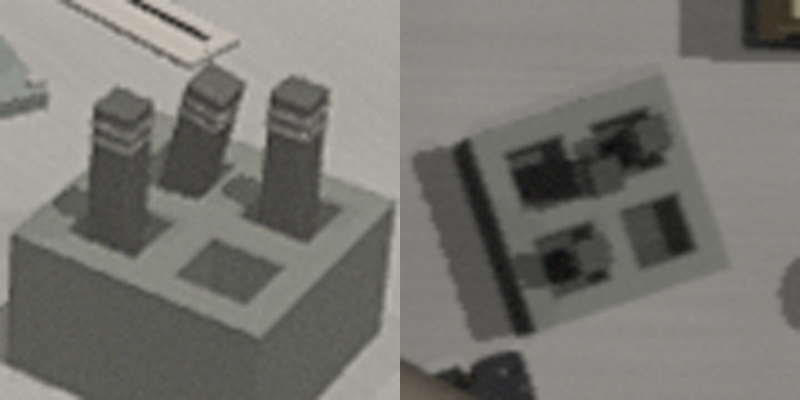

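```bash
python3 -c "
from h import *
st(); print(env.sign_off())"
```

```text
t 54.73 q [-0.47  0.13  1.68  0.    1.33  0.79] p [ 413.1 -125.   274.1] x [ 0.007 -0.003 -1.   ] y [ 0.303 -0.953  0.005] gap 68.5 F [ 0.4 -0.5 -0.3]
the job is handed in; nothing more can be done
None
```

I handed the job in at 54.7 s of the 210 s allowed. All three dark bars stand in wells of their own, the pin was driven fully down with the mallet, and the mallet stands on the coaster. The two turquoise look-alikes were left alone. There were only three dark bars in the scene; one (bar2) was absent.

**Last checks:**
- **Bars:** the three bar centres measure about 80 mm above the table, as they should.
- **Leaning bar:** bar0 was upright just before I pressed the pin, but in the last pictures it leans roughly 12–15°. It was knocked at some point after the pre-press check. It is still in its well, inside the 0.45 rad limit by eye; I did not measure the lean exactly.
- **Pin:** the press travelled about 14 mm and ended at 39 N, so the pin bottomed out. It then measured up again, at 98–103 mm.
- **Mallet:** it looks upright, about 5 mm from the coaster's centre, with the gripper open and clear above it. Its middle measured 73–74 mm above the table in the side camera, which is correct. The top camera could not confirm it because the arm was in the way, and its reading was low-quality.
- **Bystanders:** all within about 5 mm of where they started. A few readings placed them or other parts on the wrong object, and I set those aside.

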